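Turn round the analyser's rack-loading bay

ROBOT

A 7-joint arm with a two-finger parallel gripper is mounted at the origin on the work surface. World frame = base frame: x ahead of the robot, y to its left, z up, the work surface at z = 0. Lengths are in m, angles in rad, forces in N, time in s.
With the tool pointing down it reaches from about 0.4 to 0.85 m from the base axis. Payload 4.5 kg.
Tool frame: the origin (TCP) lies where the fingers leave the gripper's body, on its centre line; the fingertips stand 64 mm ahead of it and the grasp point (between the pads) lies 45 mm ahead of it; z points along the fingers, y is the line along which they close (so a half turn about z gives the same grasp; the last joint's range is limited). The gripper opens to 88 mm and grips with 3 to 60 N. Pads are 18 mm wide; open, the fingers measure 123 mm over their backs; the gripper's body (75 mm by 187 mm) begins 45 mm behind the grasp point.
Start: joints at [1.175, 0.689, -0.195, 1.565, 0.157, 0.902, -0.215], TCP at [0.26, -0.568, 0.303] pointing down, gripper open.
Joint ranges: [-3.01, 3.01], [-0.46, 2.08], [-1.47, 1.51], [0.13, 2.56], [-1, 4.14], [0.04, 2.09], [-2.66, 2.66]. Speed limits (rad/s): [2.57, 2.57, 3.14, 3.14, 3.14, 3.14, 3.14].

INTERFACE

Orientations are given as a unit quaternion [x, y, z, w].
In Python, from plant import r gives the robot as it stands.
- The arm moves only by the tool play_rows, never from a script. Its arguments are lists of equal length, an entry for each row: "translation": the shift along the tool's x, y, z in m, a list of three; "delta_rot": the turn, a rotation vector about the tool's x, y, z in degrees, a list of three; "grip": the opening, from -1 (shut) to 1 (fully open). In form: {"translation": [[x, y, z], ...], "delta_rot": [[rx, ry, rz], ...], "grip": [grip, ...]}. A call has 1 to 20 rows; each row shifts and turns the commanded pose from where the row before left it, along the tool's axes as they then stand; what a row does not reach is not made up. A row lasts 1/8 s, in which the tool goes at most 62.5 mm and 10.7 degrees, less where a joint would pass 70% of its speed; a pose out of reach is approached as far as the arm can. A call with a gripper value outside its range is refused whole. The fingers move at their own pace and stop on an object; "squeeze" is the grip in N (left out, the last holds). Time passes only in rows, so rows that do not move let the fingers close. It gives the time, the measured TCP pose, the force, the opening and the grip force at its end, in the units of the state.
- r.get_state(): the state, without advancing time (a new reading comes with each control period).
- r.snapshot(name): name is "side" or "top"; returns the picture (480x640x3 uint8, blue, green, red); there is no depth.
- r.get_calibration(name): a dict with "intrinsics" (3x3 intrinsics, pixels), "k1" (the pictures are not rectified: a ray, as slopes to the right and down, at radius r is drawn at 1 + k1 r^2 times it, then the intrinsics apply), "eye" and "rotation" of the camera in the world. Camera axes: x right, y up, looking along -z (the intrinsics and any distortion apply to the point x, -y, -z); pixel columns grow to the right and rows downward; lengths in m; the calibration is good to about 2 mm. A picture is of the moment at which its call begins. get_calibration takes no time and is no camera call.
- r.finish_job(): hands the job in; it is judged then, once.
Trained networks look in the newest picture that a camera, given by its name, has taken for a name from the list of things; names that differ only in an ending like _2 or _b are one class to them, and where a whole thing is asked for, a point or a joint stands for the part that bears it (a point fixed in the world has none). Each returns a list of dicts, best first, with "confidence" (0 to 1); they miss things now and then, are a little off and sometimes report something else, mostly with a low value. They report only what shows in the picture. A call takes as long as a camera call.
- r.look_for(camera, target): "point" ([x, y, z] in m, in world coordinates, good to about 4 mm: the middle of the surface that is visible of it).
- r.silhouettes(camera, target): "pixels" (480x640 bool, what is visible of it).
The state is a dict: "clock": time; "q": joint angles; "qd": joint speeds; "joint_torque": joint torques, N m; "tool_pos": TCP position; "eef_rot": TCP orientation; "contact_force": force on the tool from outside, world axes, zero at the start; "moment": the same for the moment, N m; "opening": opening from 0.0 (shut) to 1.0 (fully open); "finger_force": force on a finger pad.
Only numpy, scipy, OpenCV 4.12 (cv2) and the standard library are available. Lean on these libraries where they do the work, as an engineer would, in place of code of your own. Each camera call takes 0.05 s, during which the arm holds its last target. There are 200 camera calls.

TASK

Turn the loading bay round for the next run. Pull the finished racks (one or two) out of their lanes from under the hood and stand them upright, side by side, in the metal tray; then take the cleaning stick from its stand, wipe the dark reader window with its foam tip in one slow, light stroke along the whole strip from its left end to its right end (as seen from the robot), and drop the used stick, foam end down, in the discard tub. Then slide every waiting sample rack (the small ones with two rows of five, on the bench to the right of the bay), lengthwise and upright, along a lane of its own under the hood until it is fully home, leaving the other things on the bench alone.

Things in the scene. Friction and masses are not known exactly. Their poses are not given: they have to be found in the camera images.
- bay: rack-loading bay, white, fixed, 240 mm wide; x points in along the lanes, away from the robot, y left, z up, origin on the bench. In mm: deck at z 30 from x -40 (front edge) on; three lanes along x, centre lines y +72, 0, -72, each 50 wide between ribs 12 high that begin at x 45 with round noses; stop wall at x 200. A covered track leaves to the left at x 225 to 300.
- hood (a point): middle of the hood's lower front edge, at bay x 150, y 0, z 122 mm. The hood roofs all lanes from here on to their stops: underside z 122 mm, top z 150 mm, closed at the sides, with pillars on the ribs beneath it, so that a rack can only be slid in from the front
- lane_left (a point): left lane (bay y +72 mm): the point on the deck, bay x 141 and z 30 mm, where the origin of a fully home rack stands, its far end against the stop, its near end at bay x 82 mm: the near 68 mm stand out in front of the hood
- lane_middle (a point): the same point of the middle lane (bay y 0)
- lane_right (a point): the same point of the right lane (bay y -72 mm)
- window: reader window of the bay, a dark strip of glass let flush into the deck across the lane mouths, in front of the ribs, 14 mm wide (its x) and 200 mm long (its y, left positive; same directions as the bay's); its centre is at bay x 27 mm, y 0; origin under its centre, at bench height; its top is 30 mm above the origin, flush with the deck. Racks slide over it freely.
- stick: single-use cleaning stick, 140 mm long, round white shaft 10 mm in diameter, 23 g, with a grey foam tip of 9 mm at its lower end that gives up to 4 mm lengthwise (0.5 N per mm). Origin: the end of the foam tip, z along the shaft to the other end. It stands upright in the stand's hole, tip down, 40 mm deep, the upper 100 mm clear. It is fit to be held 20 to 30 mm below its top end.
- stand: grey block 60 x 60 x 50 mm high, fixed, with one hole of 15 mm, 40 mm deep, in the middle of its top; origin: centre of its underside
- tub: yellow discard tub, open round pot of 50 mm radius and 105 mm height, wall 4 mm, fixed; origin: centre of its underside
- tray: shallow aluminium tray for finished racks, fixed, 180 (its x) x 160 (its y) x 22 mm high, wall and floor 5 mm; origin: centre of its underside; it holds two racks side by side, each lengthwise along x, centred at y +40 and y -40 mm
- done1: finished rack, at the start standing (almost) home in the left lane; one or two of done1 to done3 are present. White block 118 long (its x) x 44 wide (its y) x 55 mm high, 0.24 kg, with capped tubes whose caps reach 82 mm above its underside and stay 5 mm inside its long sides: grip the long sides, caps between the fingers. Either end may lead. Origin: centre of its underside
- done2: finished rack, at the start standing (almost) home in the middle lane; one or two of done1 to done3 are present. White block 118 long (its x) x 44 wide (its y) x 55 mm high, 0.24 kg, with capped tubes whose caps reach 82 mm above its underside and stay 5 mm inside its long sides: grip the long sides, caps between the fingers. Either end may lead. Origin: centre of its underside
- done3: finished rack, at the start standing (almost) home in the right lane; one or two of done1 to done3 are present. White block 118 long (its x) x 44 wide (its y) x 55 mm high, 0.24 kg, with capped tubes whose caps reach 82 mm above its underside and stay 5 mm inside its long sides: grip the long sides, caps between the fingers. Either end may lead. Origin: centre of its underside
- new1: waiting sample rack on the bench to the right of the bay (two or three of new1 to new3 are present). White block 118 long (its x) x 44 wide (its y) x 55 mm high, 0.24 kg, with capped tubes whose caps reach 82 mm above its underside and stay 5 mm inside its long sides: grip the long sides, caps between the fingers. Either end may lead. Origin: centre of its underside
- new2: waiting sample rack on the bench to the right of the bay (two or three of new1 to new3 are present). White block 118 long (its x) x 44 wide (its y) x 55 mm high, 0.24 kg, with capped tubes whose caps reach 82 mm above its underside and stay 5 mm inside its long sides: grip the long sides, caps between the fingers. Either end may lead. Origin: centre of its underside
- new3: waiting sample rack on the bench to the right of the bay (two or three of new1 to new3 are present). White block 118 long (its x) x 44 wide (its y) x 55 mm high, 0.24 kg, with capped tubes whose caps reach 82 mm above its underside and stay 5 mm inside its long sides: grip the long sides, caps between the fingers. Either end may lead. Origin: centre of its underside
- reagent: white reagent bottle, 60 mm across, 150 mm high, to be left alone; origin: centre of its underside
- jar: amber jar, 52 mm across, 75 mm high, to be left alone; origin: centre of its underside
- cup1: small clear cup, 36 mm across, 30 mm high, between the bay and the waiting racks, to be left alone; origin: centre of its underside
- cup2: small clear cup like the other, on the far left, to be left alone; origin: centre of its underside
- mouse: black computer mouse, 105 x 60 x 30 mm, to be left alone; origin: centre of its underside
- tipbox: grey box with clear lid, 120 x 85 x 62 mm, to be left alone; origin: centre of its underside

How it is judged:
On the way, in this order (a step that is already met when the one before it is completed fails the run):
1. the finished racks stand in the tray, let go (x of done1 in the frame of tray between -0.04 and 0.04 m and y of done1 in the frame of tray between -0.056 and 0.056 m and z of each of done1, done2, done3 in the frame of tray below 0.02 m and angle between each of done1, done2, done3's own z axis and vertical below 0.12 rad and linear speed of each of done1, done2, done3 below 0.03 m/s and contact force between the fingers and done1 below 0.1 N and x of done2 in the frame of tray between -0.04 and 0.04 m and y of done2 in the frame of tray between -0.056 and 0.056 m and contact force between the fingers and done2 below 0.1 N and x of done3 in the frame of tray between -0.04 and 0.04 m and y of done3 in the frame of tray between -0.056 and 0.056 m and contact force between the fingers and done3 below 0.1 N), for 0.3 s.
2. the stick's tip touches the reader window at its left end (x of stick in the frame of window between -0.008 and 0.008 m and y of stick in the frame of window above 0.08 m and contact force between stick and window above 0.15 N), for 0.05 s.
3. the stick's tip touches the reader window at its left quarter (x of stick in the frame of window between -0.008 and 0.008 m and y of stick in the frame of window between 0.028 and 0.052 m and contact force between stick and window above 0.15 N), for 0.05 s.
4. the stick's tip touches the reader window at its middle (x of stick in the frame of window between -0.008 and 0.008 m and y of stick in the frame of window between -0.012 and 0.012 m and contact force between stick and window above 0.15 N), for 0.05 s.
5. the stick's tip touches the reader window at its right quarter (x of stick in the frame of window between -0.008 and 0.008 m and y of stick in the frame of window between -0.052 and -0.028 m and contact force between stick and window above 0.15 N), for 0.05 s.
6. the stick's tip touches the reader window at its right end (x of stick in the frame of window between -0.008 and 0.008 m and y of stick in the frame of window below -0.08 m and contact force between stick and window above 0.15 N), for 0.05 s.
7. the used stick is in the tub, foam end down, let go (horizontal distance between stick and tub below 0.05 m and height (world z) of stick below 0.06 m and linear speed of stick below 0.05 m/s and contact force between the fingers and stick below 0.1 N), for 0.3 s.
8. a first waiting rack is fully home under the hood (((x of new1 in the frame of bay above 0.134 m and y of new1 in the frame of bay between -0.09 and 0.09 m and z of new1 in the frame of bay below 0.04 m and angle between new1's own z axis and vertical below 0.1 rad and angle between the x axis of new1 and the x axis of bay, either way round below 0.15 rad and linear speed of new1 below 0.03 m/s) or (x of new2 in the frame of bay above 0.134 m and y of new2 in the frame of bay between -0.09 and 0.09 m and z of new2 in the frame of bay below 0.04 m and angle between new2's own z axis and vertical below 0.1 rad and angle between the x axis of new2 and the x axis of bay, either way round below 0.15 rad and linear speed of new2 below 0.03 m/s) or (x of new3 in the frame of bay above 0.134 m and y of new3 in the frame of bay between -0.09 and 0.09 m and z of new3 in the frame of bay below 0.04 m and angle between new3's own z axis and vertical below 0.1 rad and angle between the x axis of new3 and the x axis of bay, either way round below 0.15 rad and linear speed of new3 below 0.03 m/s))), for 0.2 s.
At the end, for the whole second after the job is handed in: Every waiting rack present stands upright on the deck in a lane, lengthwise, within 7 mm of the stop; the finished racks stand upright on the floor of the tray; the stick is in the tub, foam end down (tip below 60 mm); all are released and at rest (all of step 1 and all of step 7 and x of each of new1, new2, new3 in the frame of bay above 0.134 m and y of new1 in the frame of bay between -0.09 and 0.09 m and z of each of new1, new2, new3 in the frame of bay below 0.04 m and angle between each of new1, new2, new3's own z axis and vertical below 0.1 rad and angle between the x axis of each of new1, new2, new3 and the x axis of bay, either way round below 0.15 rad and linear speed of each of new1, new2, new3 below 0.03 m/s and y of new2 in the frame of bay between -0.09 and 0.09 m and y of new3 in the frame of bay between -0.09 and 0.09 m); the robot touches nothing.
It fails at once if the stick moves over the window faster than 0.12 m/s while touching it (contact force between stick and window above 0.15 N and linear speed of stick above 0.12 m/s).
It fails at once if the stick is pressed on the window with more than 12 N (contact force between stick and window above 12 N).
It fails at once if one of the other things on the bench is knocked over or pushed more than 40 mm (distance of any of reagent, jar, cup1, cup2, mouse, tipbox from where it was at the start of the episode above 0.04 m or angle between any of reagent, jar, cup1, cup2, mouse, tipbox's own z axis and vertical above 0.6 rad).
Of done1, done2, done3 only 1 to 2 are there at a start; the rules pass over those that are not, and their reading is None.
Of new1, new2, new3 only 2 to 3 are there at a start; the rules pass over those that are not, and their reading is None.
At some moment in a run one of new1, new2, new3 may be knocked a few centimetres aside while the robot is not near it.
It also fails if it takes over 210 s, if anything falls off the work surface, if the arm or the gripper's body presses on something with over 40 N, if the wrist force passes 120 N, or if a joint passes its speed limit or range.

## Working session

There is one attempt and no reset: what is moved stays moved. The work goes in short steps, Python scripts to look and compute and a tool call to move; the robot and the scene stay as the last step left them, time stands still between calls to the robot, and variables do not carry over. Pictures are saved under pics/ and viewed, at most 18 in all, crops included, and the job is handed in when it is done.

Besides the shell and the picture viewer there is one more tool, called after "Emit:" as name(argument=value, ...) on one line, values as JSON. play_rows: Moves the arm, as the interface text tells. Its arguments: {"type":"object","properties":{"translation":{"type":"array","items":{"type":"array","items":{"type":"number"}}},"delta_rot":{"type":"array","items":{"type":"array","items":{"type":"number"}}},"grip":{"type":"array","items":{"type":"number"}},"squeeze":{"type":"number"}},"required":["translation","delta_rot","grip"]}

```bash
ls; mkdir -p pics; cat > h.py <<'E'
import numpy as np, cv2
from plant import r
from scipy.spatial.transform import Rotation as R
def snap(c,n):
    im=r.snapshot(c); cv2.imwrite(f'pics/{n}.png',im); return im
def cal(c):
    k=r.get_calibration(c); return np.array(k['intrinsics']),k['k1'],np.array(k['eye']),np.array(k['rotation'])
def proj(c,P):
    K,k1,e,Rm=cal(c); p=(np.atleast_2d(P)-e)@Rm; s=np.c_[p[:,0]/-p[:,2],-p[:,1]/-p[:,2]]
    s=s*(1+k1*(s**2).sum(1,keepdims=True)); return s@K[:2,:2].T+K[:2,2]
def ray(c,uv,z):
    """world points at height z for pixels"""
    K,k1,e,Rm=cal(c); d=(np.atleast_2d(uv)-K[:2,2])@np.linalg.inv(K[:2,:2]).T; s=d.copy()
    for _ in range(20): s=d/(1+k1*(s**2).sum(1,keepdims=True))
    v=np.c_[s[:,0],-s[:,1],-np.ones(len(s))]@Rm.T
    return e+v*((z-e[2])/v[:,2])[:,None]
E
python3 - <<'E'
from h import *
for c in('side','top'):
    snap(c,c+'0'); k=r.get_calibration(c); print(c,k)
s=r.get_state(); print({k:np.round(v,4).tolist() if not isinstance(v,dict) else v for k,v in s.items()})
for n in 'bay hood lane_left lane_middle lane_right window stick stand tub tray done1 new1 reagent jar cup1 mouse tipbox'.split():
    for c in('top','side'):
        print(n,c,[(np.round(d['point'],3).tolist(),round(d['confidence'],2)) for d in r.look_for(c,n)][:5])
E
```

```text
pics
side {'intrinsics': array([[510.49481358,   0.        , 327.51461538],
       [  0.        , 510.49481358, 246.0642425 ],
       [  0.        ,   0.        ,   1.        ]]), 'k1': -0.036015748950363156, 'eye': array([0.46754098, 0.90513319, 1.18608544]), 'rotation': array([-0.00470269,  0.34152144,  0.93973061, -0.01572774])}
top {'intrinsics': array([[440.29929943,   0.        , 317.79239856],
       [  0.        , 440.29929943, 242.60733276],
       [  0.        ,   0.        ,   1.        ]]), 'k1': 0.034114459256032195, 'eye': array([0.31396079, 0.01787816, 1.20479778]), 'rotation': array([-0.06735463,  0.05835937,  0.70882987, -0.69972692])}
{'clock': 0.1, 'q': [1.1748, 0.6899, -0.1945, 1.5662, 0.1573, 0.9025, -0.2151], 'qd': [0.0004, -0.0014, -0.0003, -0.0034, 0.0008, -0.0006, -0.0001], 'joint_torque': [-0.0037, -52.8502, -1.2717, -15.3837, -0.0526, 0.002, 0.0], 'tool_pos': [0.2602, -0.5678, 0.302], 'eef_rot': [0.977, 0.2133, -0.0002, -0.0008], 'contact_force': [0.0097, -0.7506, -0.6694], 'moment': [-0.0203, 0.0077, -0.0077], 'finger_force': 0.0, 'opening': 1.0018}
bay to
[... 1155 characters left out ...]
 0.054], 0.71), ([0.802, 0.153, 0.135], 0.5)]
new1 side [([0.585, -0.323, 0.057], 0.83), ([0.438, -0.353, 0.056], 0.8)]
reagent top [([0.628, -0.477, 0.093], 0.68)]
reagent side [([0.635, -0.467, 0.082], 0.71)]
jar top [([0.412, 0.501, 0.078], 0.83)]
jar side [([0.41, 0.526, 0.075], 0.7), ([0.557, 0.571, 0.064], 0.29)]
cup1 top [([0.456, -0.22, 0.015], 0.64), ([0.466, 0.588, 0.017], 0.51), ([0.582, -0.338, 0.053], 0.31)]
cup1 side [([0.469, 0.581, 0.023], 0.73)]
mouse top [([0.445, -0.55, 0.027], 0.67), ([0.557, 0.572, 0.063], 0.59)]
mouse side [([0.449, -0.54, 0.027], 0.81)]
tipbox top [([0.558, 0.573, 0.062], 0.92)]
tipbox side [([0.559, 0.569, 0.063], 0.76), ([0.414, 0.526, 0.074], 0.69)]
```

View pics/top0.png

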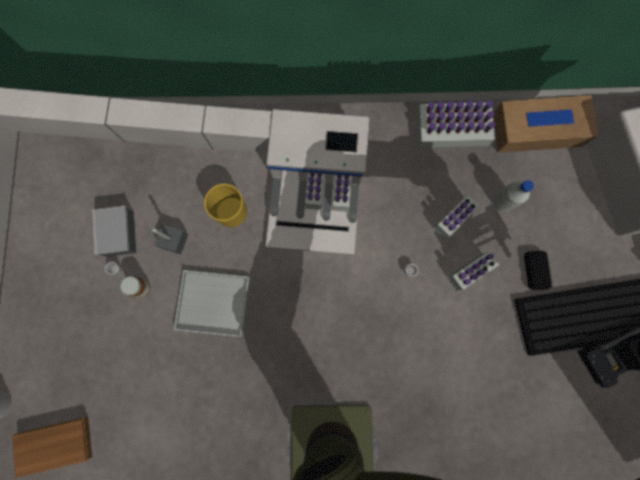

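View pics/side0.png

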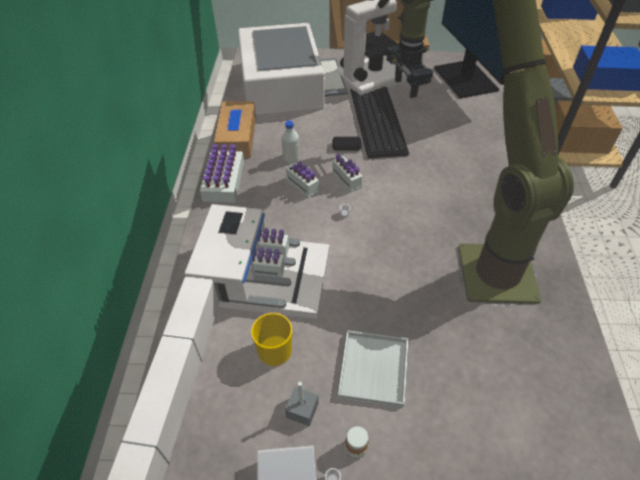

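```bash
cat >> h.py <<'E'
from scipy.optimize import minimize
def box(lx,ly,z0,z1): return np.array([[a*lx/2,b*ly/2,z] for a in(-1,1) for b in(-1,1) for z in(z0,z1)])
RACK=np.r_[box(.118,.044,0,.055),box(.105,.034,.055,.082)]
def pts(p,M,z=0):
    c,s=np.cos(p[2]),np.sin(p[2]); return np.c_[p[0]+c*M[:,0]-s*M[:,1],p[1]+s*M[:,0]+c*M[:,1],M[:,2]+z]
def hullmask(c,P):
    m=np.zeros((480*4,640*4),np.uint8)
    cv2.fillConvexPoly(m,cv2.convexHull(np.round(proj(c,P)*4+1.5).astype(np.int32)),1)
    return cv2.resize(m.astype(np.float32),(640,480),interpolation=cv2.INTER_AREA)
def fit(masks,M,p0,z=0):
    f=lambda p:sum(np.abs(hullmask(c,pts(p,M,z))-m).sum()/max(m.sum(),1) for c,m in masks.items())
    best=None
    for dy in (-.15,0,.15):
        q=np.array(p0)+[0,0,dy]
        o=minimize(f,q,method='Nelder-Mead',options=dict(initial_simplex=q+np.array([[0,0,0],[.012,0,0],[0,.012,0],[0,0,.15]]),xatol=1e-4,fatol=1e-4))
        if best is None or o.fun<best.fun: best=o
    return best.x,best.fun/len(masks)
def masks(n,xy,cams=('top','side'),z=.05):
    out={}
    for c in cams:
        u=proj(c,[*xy,z])[0]; L=r.silhouettes(c,n)
        L=[l for l in L if np.linalg.norm(np.argwhere(l['pixels']).mean(0)[::-1]-u)<25]
        if L: out[c]=max(L,key=lambda l:l['confidence'])['pixels'].astype(np.float32)
    return out
def cal(c):
    k=r.get_calibration(c); return np.array(k['intrinsics']),k['k1'],np.array(k['eye']),R.from_quat(k['rotation']).as_matrix()
E
cat > fit1.py <<'E'
from h import *
for n,M,xy,z,y0 in [('window',box(.014,.2,.03,.03),(.574,.048),.03,0),('tray',box(.18,.16,0,.022),(.366,.32),.01,0),
   ('new1',RACK,(.582,-.33),.05,.7),('new1',RACK,(.44,-.36),.05,.5),('tub',np.array([[.05*np.cos(a),.05*np.sin(a),z] for a in np.arange(0,6.28,.3) for z in(0,.105)]),(.632,.265),.05,0),
   ('stand',box(.06,.06,0,.05),(.536,.43),.05,.3)]:
    m=masks(n,xy,z=z)
    for cs in (['top'],['side'],['top','side']):
        if all(c in m for c in cs): print(n,cs,*[np.round(v,4) for v in fit({c:m[c] for c in cs},M,(*xy,y0))])
for c in ('top','side'):
    for l in r.silhouettes(c,'stick')[:2]:
        a=np.argwhere(l['pixels']);print('stick',c,l['confidence'],len(a),a.min(0),a.max(0))
    print(c, 'tip of stick expected', )
E
python3 fit1.py
```

```text
window ['top'] [ 0.5728  0.0479 -0.1028] 0.1856
window ['side'] [ 0.5732  0.0449 -0.1014] 0.1586
window ['top', 'side'] [ 0.573   0.0469 -0.1003] 0.1878
tray ['top'] [0.3702 0.3183 0.0171] 0.2065
tray ['side'] [ 0.3698  0.3156 -0.2149] 0.2127
tray ['top', 'side'] [ 0.3743  0.3179 -0.1117] 0.212
new1 ['top'] [ 0.5898 -0.3424  2.3564] 0.0829
new1 ['side'] [ 0.5891 -0.3459 -0.7986] 0.097
new1 ['top', 'side'] [ 0.5897 -0.3431 -0.7697] 0.1022
new1 ['top'] [ 0.4432 -0.3775 -0.9957] 0.0845
new1 ['side'] [ 0.4438 -0.3797 -0.9841] 0.0918
new1 ['top', 'side'] [ 0.444  -0.3791 -0.9913] 0.0899
tub ['top'] [0.6231 0.2742 0.3383] 0.1423
tub ['side'] [0.6247 0.2648 0.161 ] 0.0898
tub ['top', 'side'] [ 0.623   0.2721 -0.1163] 0.1526
stand ['top'] [ 0.5418  0.4317 -0.3694] 0.2153
stand ['side'] [0.5423 0.4267 1.2732] 0.1754
stand ['top', 'side'] [0.5425 0.4299 1.2767] 0.2239
stick top 0.47 664 [224 154] [253 188]
top tip of stick expected
stick side 0.43 59 [383 299] [403 302]
stick side 0.35 707 [155 333] [191 361]
side tip of stick expected
```

```bash
cat > ov.py <<'E'
from h import *
bay=(.546,.0497,-.1003)
def poly(im,c,P,col,f,off): cv2.polylines(im,[np.round((proj(c,P)+.5-off)*f).astype(np.int32)],True,col,1,cv2.LINE_AA)
def rect(x0,x1,y0,y1,z): return np.array([[x0,y0,z],[x1,y0,z],[x1,y1,z],[x0,y1,z]])
for c,(x0,x1,y0,y1),f in [('top',(140,380,100,345),3.2 and 2.4),('side',(180,420,200,450),2.4)]:
    im=cv2.imread(f'pics/{c}0.png')[y0:y1,x0:x1]; im=cv2.resize(im,None,fx=f,fy=f,interpolation=cv2.INTER_CUBIC); o=np.array([x0,y0])
    poly(im,c,pts(bay,rect(-.04,.15,-.12,.12,.03)),(0,0,255),f,o)
    poly(im,c,pts(bay,rect(.02,.034,-.1,.1,.03)),(0,255,0),f,o)
    poly(im,c,pts(bay,rect(.15,.151,-.12,.12,.15)),(255,0,255),f,o)
    for y in (0,-.072):
        poly(im,c,pts(bay,rect(.082,.15,y-.022,y+.022,.085)),(0,255,255),f,o)
    poly(im,c,pts((.3702,.3183,-.06),rect(-.09,.09,-.08,.08,.022)),(0,0,255),f,o)
    poly(im,c,pts((.5423,.4295,-.33),rect(-.03,.03,-.03,.03,.05)),(0,0,255),f,o)
    a=np.arange(0,6.28,.2); poly(im,c,np.c_[.6235+.05*np.cos(a),.27+.05*np.sin(a),0*a+.105],(0,0,255),f,o)
    poly(im,c,np.array([[.5423,.4295,.05],[.5423,.4295,.15]]),(0,255,0),f,o)
    cv2.imwrite(f'pics/ov_{c}.png',im)
E
python3 ov.py
```

```text
(no output)
```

View pics/ov_top.png

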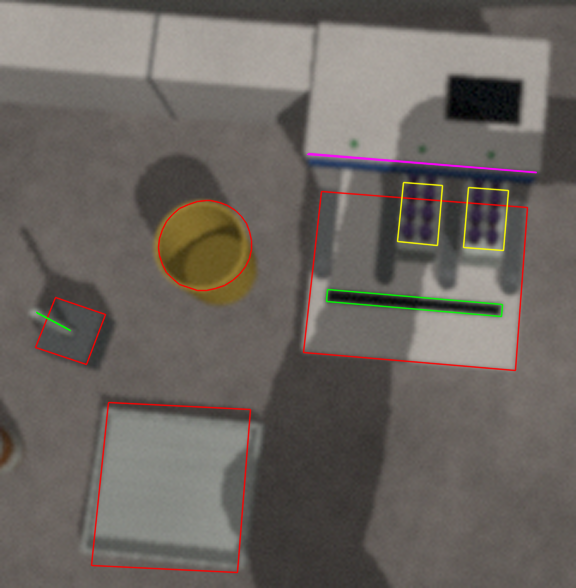

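View pics/ov_side.png

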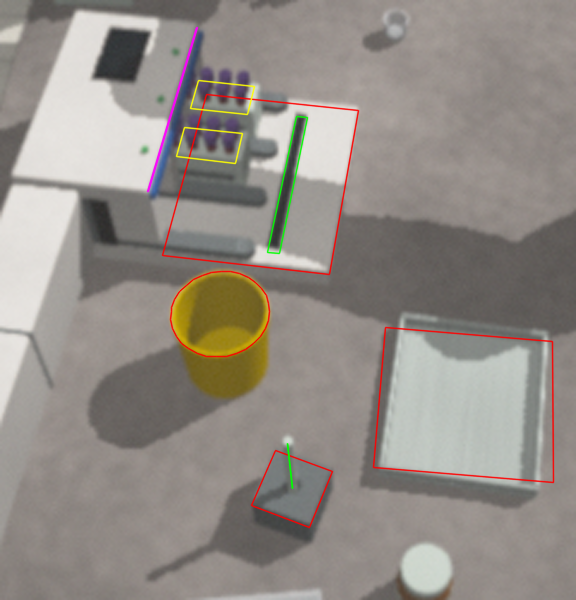

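```bash
cat >> h.py <<'E'
BAY=(.546,.0497,-.1003)
def bayp(x,y,z): return pts(BAY,np.array([[x,y,z]]))[0]
def plan(wps,start=None,mm=50,deg=9):
    """wps: (x,y,z of grasp point, yaw deg, grip, rows or None, mm/row); straight down tool. prints rows"""
    s=r.get_state(); T=np.array(s['tool_pos']) if start is None else np.array(start[:3]); Q=R.from_quat(s['eef_rot']) if start is None else R.from_euler('xyz',start[3:])
    out=[[],[],[]]
    for w in wps:
        x,y,z,yaw,g=w[:5]; step=w[5] if len(w)>5 else mm
        G=R.from_euler('z',yaw,degrees=True)*R.from_euler('x',180,degrees=True); P=np.array([x,y,z+.045])
        n=max(1,int(np.ceil(max(np.linalg.norm(P-T)*1000/step,np.degrees((Q.inv()*G).magnitude())/deg))))
        T0,Q0=T,Q; rv=(Q0.inv()*G).as_rotvec()
        for i in range(1,n+1):
            Ti=T0+(P-T0)*i/n; Qi=Q0*R.from_rotvec(rv*i/n)
            d=np.round(Q.inv().apply(Ti-T),4)+0.; e=np.round(np.degrees((Q.inv()*Qi).as_rotvec()),1)+0.
            T=T+Q.apply(d); Q=Q*R.from_rotvec(np.radians(e))
            out[0].append(d.tolist());out[1].append(e.tolist());out[2].append(g)
        if len(w)>6:
            for _ in range(w[6]): out[0].append([0,0,0]);out[1].append([0,0,0]);out[2].append(g)
    import json
    for k in range(0,len(out[0]),20):
        print(len(out[0][k:k+20]),*[json.dumps(o[k:k+20]).replace(' ','').replace('.0,',',').replace('.0]',']') for o in out],sep='\n')
E
python3 - <<'E'
from h import *
A=ray('top',np.array([[104,400],[262,424],[243,572],[82,548]])/2.4+[140,100],.022)
B=ray('side',np.array([[403,315],[547,332],[537,490],[375,465]])/2.4+[180,200],.022)
print(A.round(3)[:,:2],B.round(3)[:,:2]); 
for C in(A,B): print(C.mean(0).round(4),[round(np.linalg.norm(C[i]-C[i-1]),3) for i in range(4)],[np.degrees(np.arctan2(*(C[i]-C[i-1])[[1,0]])).round(1) for i in range(4)])
m=r.silhouettes('top','tray'); print([ (l['confidence'],[np.round(v/1,1) for v in cv2.minAreaRect(np.argwhere(l['pixels'])[:,::-1].astype(np.float32))[:3]]) for l in m])
for l in m[:1]: print(ray('top',cv2.boxPoints(cv2.minAreaRect(np.argwhere(l['pixels'])[:,::-1].astype(np.float32))),.012).round(3))
for y in (0,-.072): print(bayp(.100,y,.075).round(4))
E
```

```text
[[0.466 0.396]
 [0.436 0.218]
 [0.274 0.236]
 [0.303 0.413]] [[0.434 0.219]
 [0.279 0.235]
 [0.301 0.413]
 [0.461 0.392]]
[0.3698 0.3157 0.022 ] [np.float64(0.164), np.float64(0.181), np.float64(0.163), np.float64(0.18)] [np.float64(-5.9), np.float64(-99.4), np.float64(173.7), np.float64(80.9)]
[0.3688 0.3148 0.022 ] [np.float64(0.175), np.float64(0.156), np.float64(0.179), np.float64(0.162)] [np.float64(-98.8), np.float64(174.1), np.float64(83.1), np.float64(-7.4)]Traceback (most recent call last):
  File "<stdin>", line 6, in <module>
TypeError: unsupported operand type(s) for /: 'tuple' and 'int'
```

```bash
python3 - <<'E'
from h import *
m=masks('tray',(.3693,.3153),z=.01); print(fit(m,box(.18,.16,0,.022),(.3693,.3153,1.43)))
for c in m: print(c,fit({c:m[c]},box(.18,.16,0,.022),(.3693,.3153,1.43)))
a=bayp(.100,-.072,.2); b=bayp(.1,-.072,.075); print(a,b)
plan([(*a,-5.75,.27),(*b,-5.75,.27,30)])
E
```

```text
(array([0.36886248, 0.31553841, 1.46287015]), np.float64(0.040931593626737595))
top (array([0.3695424 , 0.31788356, 1.45598229]), np.float64(0.026112597435712814))
side (array([0.36839779, 0.31305048, 1.45885263]), np.float64(0.028185997158288956))
[ 0.63828792 -0.03195133  0.2       ] [ 0.63828792 -0.03195133  0.075     ]
19
[[0.0405,-0.0236,0.0041],[0.0396,-0.0251,0.0041],[0.0386,-0.0265,0.0042],[0.0375,-0.028,0.0041],[0.0365,-0.0294,0.0041],[0.0353,-0.0308,0.0041],[0.0342,-0.0321,0.0042],[0.0329,-0.0333,0.0041],[0.0316,-0.0346,0.0041],[0.0303,-0.0358,0.0041],[0.0289,-0.0368,0.0042],[0.0275,-0.038,0.0041],[0.026,-0.0389,0.0041],[0.0246,-0.0399,0.0041],[0,0,0.025],[0,0,0.025],[0,0,0.025],[0,0,0.025],[0,0,0.025]]
[[0,0,2.2],[0,0,2.1],[0,0,2.2],[0,0,2.2],[0,0,2.1],[0,0,2.2],[0,0,2.2],[0,0,2.2],[0,0,2.1],[0,0,2.2],[0,0,2.2],[0,0,2.1],[0,0,2.2],[0,0,2.2],[0,0,0],[0,0,0],[0,0,0],[0,0,0],[0,0,0]]
[0.27,0.27,0.27,0.27,0.27,0.27,0.27,0.27,0.27,0.27,0.27,0.27,0.27,0.27,0.27,0.27,0.27,0.27,0.27]
```

Emit:
play_rows(translation=[[0.04,-0.024,0.004],[0.04,-0.025,0.004],[0.039,-0.026,0.004],[0.038,-0.028,0.004],[0.036,-0.029,0.004],[0.035,-0.031,0.004],[0.034,-0.032,0.004],[0.033,-0.033,0.004],[0.032,-0.035,0.004],[0.03,-0.036,0.004],[0.029,-0.037,0.004],[0.028,-0.038,0.004],[0.026,-0.039,0.004],[0.025,-0.04,0.004],[0,0,0],[0,0,0]], delta_rot=[[0,0,2.2],[0,0,2.1],[0,0,2.2],[0,0,2.2],[0,0,2.1],[0,0,2.2],[0,0,2.2],[0,0,2.2],[0,0,2.1],[0,0,2.2],[0,0,2.2],[0,0,2.1],[0,0,2.2],[0,0,2.2],[0,0,0],[0,0,0]], grip=[0.27,0.27,0.27,0.27,0.27,0.27,0.27,0.27,0.27,0.27,0.27,0.27,0.27,0.27,0.27,0.27], squeeze=25)

```text
clock: 4.65
tool_pos: [0.639, -0.0324, 0.2465]
eef_rot: [0.999, -0.05, -0.0, 0.001]
contact_force: [-0.1, 0.0, -0.7]
opening: 0.636
finger_force: 0.0
```

```bash
python3 - <<'E'
from h import *
s=r.get_state(); print(s['clock'],np.round(s['q'],2),s['opening'],R.from_quat(s['eef_rot']).as_euler('xyz',degrees=True),np.round(s['contact_force'],2))
a=bayp(.100,-.072,.2); b=bayp(.1,-.072,.075)
plan([(*a,-5.75,.27),(*b,-5.75,.27,25)])
c=r.silhouettes; snap('side','s1')
E
```

```text
4.65 [-0.06  0.77  0.07  1.58 -0.07  0.79 -1.64] 0.636225939235724 [ 1.79935901e+02  3.99398727e-02 -5.77310774e+00] [-0.07  0.05 -0.72]
7
[[-0.0007,-0.0004,0.0015],[0,0,0.0208],[0,0,0.0209],[0,0,0.0208],[0,0.0001,0.0209],[0,0,0.0208],[0,0,0.0208]]
[[0.1,0,0],[0,0,0],[0,0,0],[0,0,0],[0,0,0],[0,0,0],[0,0,0]]
[0.27,0.27,0.27,0.27,0.27,0.27,0.27]
```

Emit:
play_rows(translation=[[-0.001,0,0.021],[0,0,0.021],[0,0,0.021],[0,0,0.021],[0,0,0.021],[0,0,0.021],[0,0,0],[0,0,0],[0,0,0],[0,0,0],[0,0,0],[0,0,0]], delta_rot=[[0,0,0],[0,0,0],[0,0,0],[0,0,0],[0,0,0],[0,0,0],[0,0,0],[0,0,0],[0,0,0],[0,0,0],[0,0,0],[0,0,0]], grip=[0.27,0.27,0.27,0.27,0.27,0.27,0.27,-0.2,-0.2,-0.2,-0.2,-0.2], squeeze=25)

```text
clock: 6.2
tool_pos: [0.6388, -0.0321, 0.1215]
eef_rot: [0.999, -0.051, 0.001, 0.0]
contact_force: [-0.9, -1.0, 5.6]
opening: 0.495
finger_force: 25.0
```

Emit:
play_rows(translation=[[-0.01,0,0],[-0.02,0,0],[-0.02,0,0],[-0.02,0,0],[-0.02,0,0],[-0.02,0,0],[0,0,0],[0,0,0],[0,0,0],[0.02,0,0],[0.021,0,0],[0,0,0],[0,0,0],[0,0,0],[0,0,0],[0,0,0],[0,0,0]], delta_rot=[[0,0,0],[0,0,0],[0,0,0],[0,0,0],[0,0,0],[0,0,0],[0,0,0],[0,0,0],[0,0,0],[0,0,0],[0,0,0],[0,0,0],[0,0,0],[0,0,0],[0,0,0],[0,0,0],[0,0,0]], grip=[-0.2,-0.2,-0.2,-0.2,-0.2,-0.2,-0.2,0.27,0.27,0.27,0.27,0.27,-0.2,-0.2,-0.2,-0.2,-0.2], squeeze=30)

```text
clock: 8.32
tool_pos: [0.5697, -0.0248, 0.1206]
eef_rot: [0.999, -0.05, -0.0, 0.0]
contact_force: [-0.1, 0.3, -3.5]
opening: 0.497
finger_force: 30.0
```

```bash
python3 - <<'E'
from h import *
im=snap('side','s2'); cv2.imwrite('pics/s2c.png',cv2.resize(im[190:340,180:420],None,fx=3,fy=3))
s=r.get_state(); print(s['opening'],s['tool_pos'])
E
```

```text
0.5004307764140742 [ 0.56971892 -0.02477294  0.12065116]
```

View pics/s2c.png

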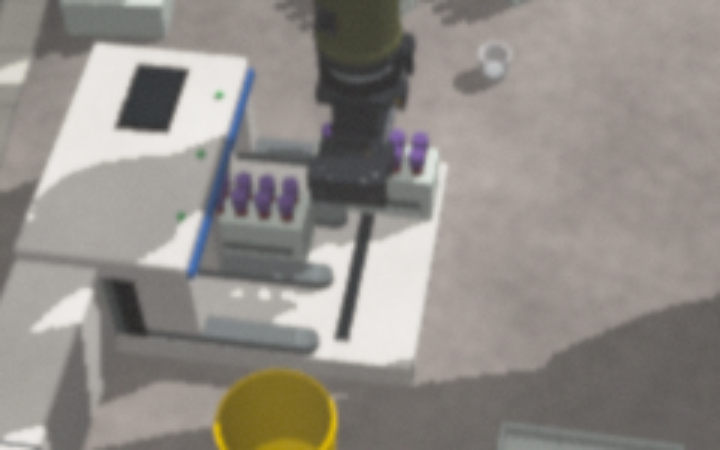

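```bash
python3 - <<'E'
from h import *
p=(.4087,.3111)
x,y,z=r.get_state()['tool_pos']
plan([(x,y,.14,-5.75,-.2,30),(*p,.14,83.7,-.2,40),(*p,.0515,83.7,-.2,15)])
E
```

```text
19
[[0,0,-0.0214],[0,0,-0.0215],[0,0,-0.0214],[-0.0194,-0.0318,0],[-0.0142,-0.0344,0],[-0.0087,-0.0362,0],[-0.003,-0.0372,0],[0.0029,-0.0371,0],[0.0085,-0.0363,-0.0001],[0.0142,-0.0344,0],[0.0193,-0.0319,0],[0.024,-0.0284,0],[0.0282,-0.0244,0],[0,0,0.0148],[0,0,0.0147],[0,0,0.0148],[0,0,0.0147],[0,0,0.0148],[0,0,0.0147]]
[[0,0,0],[0,0,0],[0,0,0],[0,0,-8.9],[0,0,-9],[0,0,-8.9],[0,0,-9],[0,0,-8.9],[0,0,-9],[0,0,-8.9],[0,0,-9],[0,0,-8.9],[0,0,-9],[0,0,0],[0,0,0],[0,0,0],[0,0,0],[0,0,0],[0,0,0]]
[-0.2,-0.2,-0.2,-0.2,-0.2,-0.2,-0.2,-0.2,-0.2,-0.2,-0.2,-0.2,-0.2,-0.2,-0.2,-0.2,-0.2,-0.2,-0.2]
```

Emit:
play_rows(translation=[[0,0,-0.02],[0,0,-0.022],[0,0,-0.022],[-0.019,-0.032,0],[-0.014,-0.034,0],[-0.009,-0.036,0],[-0.003,-0.037,0],[0.003,-0.037,0],[0.009,-0.036,0],[0.014,-0.034,0],[0.019,-0.032,0],[0.024,-0.028,0],[0.028,-0.024,0],[0,0,0],[0,0,0],[0,0,0]], delta_rot=[[0,0,0],[0,0,0],[0,0,0],[0,0,-8.9],[0,0,-9],[0,0,-8.9],[0,0,-9],[0,0,-8.9],[0,0,-9],[0,0,-8.9],[0,0,-9],[0,0,-8.9],[0,0,-9],[0,0,0],[0,0,0],[0,0,0]], grip=[-0.2,-0.2,-0.2,-0.2,-0.2,-0.2,-0.2,-0.2,-0.2,-0.2,-0.2,-0.2,-0.2,-0.2,-0.2,-0.2], squeeze=30)

```text
clock: 10.38
tool_pos: [0.4113, 0.3079, 0.1846]
eef_rot: [0.746, 0.666, -0.0, 0.001]
contact_force: [-1.0, -0.4, -2.2]
opening: 0.497
finger_force: 30.0
```

```bash
python3 - <<'E'
from h import *
p=(.4087,.3111)
s=r.get_state(); print(s['q'].round(2) if hasattr(s['q'],'round') else s['q'],s['opening'])
im=snap('top','t3'); cv2.imwrite('pics/t3c.png',cv2.resize(im[230:350,150:310],None,fx=4,fy=4))
plan([(*p,.14,83.7,-.2,30),(*p,.0515,83.7,-.2,15)])
E
```

```text
[-0.59  0.74 -0.23  2.    0.37  0.44 -1.21] 0.4968759032460323
7
[[0.0027,-0.0028,-0.0003],[0,0,0.0147],[0,0,0.0148],[0,0,0.0147],[0,0,0.0148],[-0.0001,-0.0001,0.0147],[0,0,0.0148]]
[[0,0.1,-0.1],[0,0,0],[0,0,0],[0,0,0],[0,0,0],[0,0,0],[0,0,0]]
[-0.2,-0.2,-0.2,-0.2,-0.2,-0.2,-0.2]
```

View pics/t3c.png

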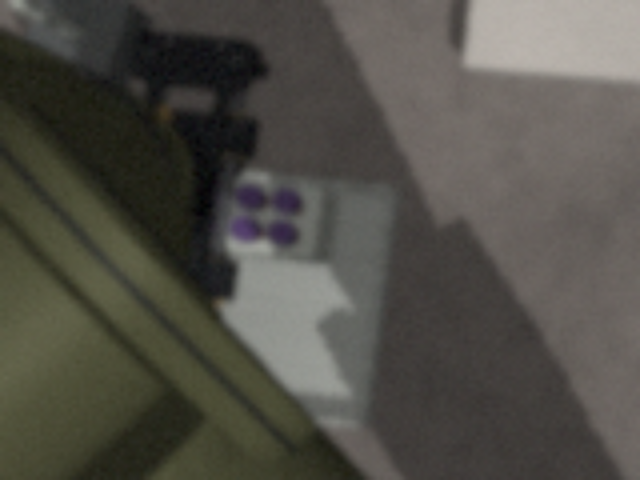

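Emit:
play_rows(translation=[[0.003,-0.003,0],[0,0,0.015],[0,0,0.015],[0,0,0.015],[0,0,0.015],[0,0,0.015],[0,0,0.008],[0,0,0.006],[0,0,0],[0,0,0],[0,0,0],[0,0,0],[0,0,0],[0,0,-0.02],[0,0,-0.04],[0,0,-0.04]], delta_rot=[[0,0,0],[0,0,0],[0,0,0],[0,0,0],[0,0,0],[0,0,0],[0,0,0],[0,0,0],[0,0,0],[0,0,0],[0,0,0],[0,0,0],[0,0,0],[0,0,0],[0,0,0],[0,0,0]], grip=[-0.2,-0.2,-0.2,-0.2,-0.2,-0.2,-0.2,-0.2,-0.2,0.3,0.3,0.3,0.3,0.3,0.3,0.3])

```text
clock: 12.42
tool_pos: [0.4077, 0.3125, 0.1966]
eef_rot: [0.745, 0.667, -0.0, 0.0]
contact_force: [-0.6, 0.3, -0.8]
opening: 0.649
finger_force: 0.0
```

```bash
python3 - <<'E'
from h import *
a=bayp(.100,0,.2); b=bayp(.1,0,.075)
plan([(*a,-5.75,.27,40),(*b,-5.75,.27,25)])
E
```

```text
15
[[-0.0245,0.0266,-0.0048],[-0.0201,0.0301,-0.0049],[-0.0152,0.0329,-0.0048],[-0.0099,0.0348,-0.0048],[-0.0043,0.0359,-0.0049],[0.0013,0.0362,-0.0048],[0.0069,0.0355,-0.0048],[0.0124,0.0341,-0.0049],[0.0175,0.0316,-0.0048],[0.0222,0.0286,-0.0048],[0,0,0.025],[0,0,0.025],[0,0,0.025],[0,0,0.025],[0,-0.0001,0.025]]
[[0,0,8.9],[0,0,9],[0,0,8.9],[0,0,9],[0,0,8.9],[0,0,9],[0,0,8.9],[0,0,9],[0,0,8.9],[0,0,9],[0,0,0],[0,0,0],[0,0,0],[0,0,0],[0,0,0]]
[0.27,0.27,0.27,0.27,0.27,0.27,0.27,0.27,0.27,0.27,0.27,0.27,0.27,0.27,0.27]
```

Emit:
play_rows(translation=[[-0.024,0.027,-0.005],[-0.02,0.03,-0.005],[-0.015,0.033,-0.005],[-0.01,0.035,-0.005],[-0.004,0.036,-0.005],[0.001,0.036,-0.005],[0.007,0.036,-0.005],[0.012,0.034,-0.005],[0.018,0.032,-0.005],[0.022,0.029,-0.005],[0,0,0],[0,0,0],[0,0,0]], delta_rot=[[0,0,8.9],[0,0,9],[0,0,8.9],[0,0,9],[0,0,8.9],[0,0,9],[0,0,8.9],[0,0,9],[0,0,8.9],[0,0,9],[0,0,0],[0,0,0],[0,0,0]], grip=[0.27,0.27,0.27,0.27,0.27,0.27,0.27,0.27,0.27,0.27,0.27,0.27,0.27])

```text
clock: 14.05
tool_pos: [0.6457, 0.0411, 0.2454]
eef_rot: [0.999, -0.049, -0.001, -0.001]
contact_force: [0.2, 0.1, 1.1]
opening: 0.633
finger_force: 0.0
```

```bash
python3 - <<'E'
from h import *
snap('side','s4');snap('top','t4')
for c in('top','side'): print(c,[(np.round(d['point'],3).tolist(),round(d['confidence'],2)) for d in r.look_for(c,'done1')])
m=masks('done1',(.409,.311)); print(list(m),fit(m,RACK,(.409,.311,1.46),.005) if m else 0)
a=bayp(.100,0,.2); b=bayp(.1,0,.075)
plan([(*a,-5.75,.27,40),(*b,-5.75,.27,25)])
E
```

```text
top [([0.402, 0.301, 0.058], 0.61)]
side [([0.407, 0.333, 0.059], 0.82), ([0.658, 0.054, 0.085], 0.73)]
['top', 'side'] (array([0.40713853, 0.30546363, 1.46038431]), np.float64(0.08177098631858826))
7
[[-0.0009,0.0002,0.0007],[0,0,0.0208],[0,0,0.0209],[0,0,0.0208],[0,0,0.0209],[0,0,0.0208],[0,0,0.0208]]
[[0,0,0],[0,0,0],[0,0,0],[0,0,0],[0,0,0],[0,0,0],[0,0,0]]
[0.27,0.27,0.27,0.27,0.27,0.27,0.27]
```

Emit:
play_rows(translation=[[-0.001,0,0.021],[0,0,0.021],[0,0,0.021],[0,0,0.021],[0,0,0.021],[0,0,0.02],[0,0,0],[0,0,0],[0,0,0],[0,0,0],[0,0,0],[0,0,0]], delta_rot=[[0,0,0],[0,0,0],[0,0,0],[0,0,0],[0,0,0],[0,0,0],[0,0,0],[0,0,0],[0,0,0],[0,0,0],[0,0,0],[0,0,0]], grip=[0.27,0.27,0.27,0.27,0.27,0.27,0.27,-0.2,-0.2,-0.2,-0.2,-0.2], squeeze=25)

```text
clock: 15.85
tool_pos: [0.646, 0.0394, 0.1214]
eef_rot: [0.999, -0.05, 0.001, 0.0]
contact_force: [-0.4, -0.6, 3.7]
opening: 0.493
finger_force: 25.0
```

Emit:
play_rows(translation=[[-0.01,0,0],[-0.02,0,0],[-0.02,0,0],[-0.02,0,0],[-0.02,0,0],[-0.02,0,0],[0,0,0],[0,0,0],[0,0,0],[0.02,0,0],[0.021,0,0],[0,0,0],[0,0,0],[0,0,0],[0,0,0],[0,0,0],[0,0,0]], delta_rot=[[0,0,0],[0,0,0],[0,0,0],[0,0,0],[0,0,0],[0,0,0],[0,0,0],[0,0,0],[0,0,0],[0,0,0],[0,0,0],[0,0,0],[0,0,0],[0,0,0],[0,0,0],[0,0,0],[0,0,0]], grip=[-0.2,-0.2,-0.2,-0.2,-0.2,-0.2,-0.2,0.27,0.27,0.27,0.27,0.27,-0.2,-0.2,-0.2,-0.2,-0.2], squeeze=30)

```text
clock: 17.98
tool_pos: [0.5769, 0.0465, 0.1206]
eef_rot: [0.999, -0.05, -0.0, 0.0]
contact_force: [-0.2, 0.4, -2.5]
opening: 0.498
finger_force: 30.0
```

```bash
python3 - <<'E'
from h import *
p=(.3291,.3199)
x,y,z=r.get_state()['tool_pos']
plan([(x,y,.14,-5.75,-.2,30),(*p,.14,83.7,-.2,40),(*p,.0515,83.7,-.2,15)])
E
```

```text
19
[[0,0,-0.0215],[0,0,-0.0214],[0,0,-0.0215],[-0.0274,-0.0247,0],[-0.0232,-0.0287,0],[-0.0185,-0.0319,0],[-0.0133,-0.0344,0],[-0.0078,-0.0361,0],[-0.0021,-0.0368,0],[0.0037,-0.0367,0],[0.0093,-0.0357,0],[0.0148,-0.0338,0],[0.0199,-0.0311,0],[0,0,0.0148],[0,0,0.0147],[0,0,0.0148],[0,0,0.0147],[0,0,0.0148],[0,0,0.0147]]
[[0,0,0],[0,0,0],[0,0,0],[0,0,-8.9],[0,0,-9],[0,0,-8.9],[0,0,-9],[0,0,-8.9],[0,0,-9],[0,0,-8.9],[0,0,-9],[0,0,-8.9],[0,0,-9],[0,0,0],[0,0,0],[0,0,0],[0,0,0],[0,0,0],[0,0,0]]
[-0.2,-0.2,-0.2,-0.2,-0.2,-0.2,-0.2,-0.2,-0.2,-0.2,-0.2,-0.2,-0.2,-0.2,-0.2,-0.2,-0.2,-0.2,-0.2]
```

Emit:
play_rows(translation=[[0,0,-0.02],[0,0,-0.025],[0,0,-0.035],[-0.027,-0.025,0],[-0.023,-0.029,0],[-0.018,-0.032,0],[-0.013,-0.034,0],[-0.008,-0.036,0],[-0.002,-0.037,0],[0.004,-0.037,0],[0.009,-0.036,0],[0.015,-0.034,0],[0.02,-0.031,0],[0,0,0],[0,0,0],[0,0,0]], delta_rot=[[0,0,0],[0,0,0],[0,0,0],[0,0,-8.9],[0,0,-9],[0,0,-8.9],[0,0,-9],[0,0,-8.9],[0,0,-9],[0,0,-8.9],[0,0,-9],[0,0,-8.9],[0,0,-9],[0,0,0],[0,0,0],[0,0,0]], grip=[-0.2,-0.2,-0.2,-0.2,-0.2,-0.2,-0.2,-0.2,-0.2,-0.2,-0.2,-0.2,-0.2,-0.2,-0.2,-0.2], squeeze=30)

```text
clock: 19.98
tool_pos: [0.3311, 0.32, 0.2007]
eef_rot: [0.746, 0.666, -0.0, 0.001]
contact_force: [0.3, 0.3, -2.4]
opening: 0.5
finger_force: 30.0
```

```bash
python3 - <<'E'
from h import *
p=(.3291,.3199)
s=r.get_state(); print(np.round(s['q'],2),s['opening'])
plan([(*p,.15,83.7,-.2,30),(*p,.0515,83.7,-.2,15)])
E
```

```text
[-0.75  0.67 -0.19  2.14  0.35  0.36 -1.34] 0.500210319359273
8
[[-0.0003,-0.0019,0.0057],[0,0,0.0141],[0,0,0.014],[0,0,0.0141],[-0.0001,-0.0001,0.0141],[0,0,0.014],[0,0,0.0141],[0,0,0.0141]]
[[0,0.1,-0.1],[0,0,0],[0,0,0],[0,0,0],[0,0,0],[0,0,0],[0,0,0],[0,0,0]]
[-0.2,-0.2,-0.2,-0.2,-0.2,-0.2,-0.2,-0.2]
```

Emit:
play_rows(translation=[[0,-0.002,0.005],[0,0,0.015],[0,0,0.015],[0,0,0.015],[0,0,0.015],[0,0,0.015],[0,0,0.015],[0,0,0.006],[0,0,0.003],[0,0,0],[0,0,0],[0,0,0],[0,0,0],[0,0,0],[0,0,-0.02],[0,0,-0.04],[0,0,-0.04],[0,0,-0.04]], delta_rot=[[0,0,0],[0,0,0],[0,0,0],[0,0,0],[0,0,0],[0,0,0],[0,0,0],[0,0,0],[0,0,0],[0,0,0],[0,0,0],[0,0,0],[0,0,0],[0,0,0],[0,0,0],[0,0,0],[0,0,0],[0,0,0]], grip=[-0.2,-0.2,-0.2,-0.2,-0.2,-0.2,-0.2,-0.2,-0.2,-0.2,0.3,0.3,0.3,0.3,0.3,0.3,0.3,0.3])

```text
clock: 22.22
tool_pos: [0.328, 0.321, 0.238]
eef_rot: [0.745, 0.667, -0.0, 0.0]
contact_force: [1.3, 1.1, -0.7]
opening: 0.644
finger_force: 0.0
```

```bash
python3 - <<'E'
from h import *
snap('side','s5');snap('top','t5')
for c in('top','side'): print(c,[(np.round(d['point'],3).tolist(),round(d['confidence'],2)) for d in r.look_for(c,'done1')])
for p in ((.409,.305),(.329,.315)):
  m=masks('done1',p); print(list(m),fit(m,RACK,(*p,1.46),.005) if m else 0)
for c,n in (('top','stick'),('side','stick')):
  for l in r.silhouettes(c,n)[:3]:
    a=np.argwhere(l['pixels']); print(c,l['confidence'].__round__(2),len(a),a.min(0),a.max(0))
print(proj('top',[[.5423,.4295,.05],[.5423,.4295,.15]]),proj('side',[[.5423,.4295,.05],[.5423,.4295,.15]]))
a=cv2.imread('pics/t0.png') if 0 else cv2.imread('pics/top0.png'); b=cv2.imread('pics/side0.png')
cv2.imwrite('pics/st.png',np.hstack([cv2.resize(a[215:260,145:190],None,fx=8,fy=8,interpolation=cv2.INTER_CUBIC),cv2.resize(b[375:420,280:325],None,fx=8,fy=8,interpolation=cv2.INTER_CUBIC)]))
E
```

```text
top [([0.402, 0.284, 0.059], 0.96), ([0.325, 0.296, 0.055], 0.92)]
side [([0.407, 0.33, 0.059], 0.86), ([0.328, 0.336, 0.06], 0.55)]
['top', 'side'] (array([0.40736135, 0.30418845, 1.44596865]), np.float64(0.1845199316740036))
['top', 'side'] (array([0.32686125, 0.30830715, 1.44994265]), np.float64(0.17546597123146057))
top 0.72 172 [262 104] [273 120]
top 0.64 82 [228 152] [239 170]
side 0.6 76 [383 298] [403 302]
[[168.81526465 237.15477284]
 [154.58822776 229.42691191]] [[301.03901169 402.84948652]
 [299.26201116 384.2089568 ]]
```

View pics/st.png

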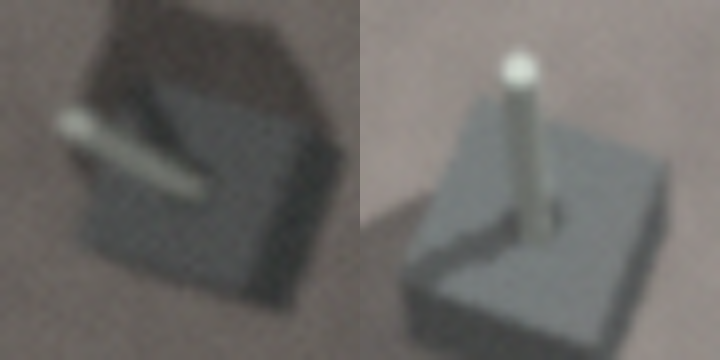

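View pics/s5.png

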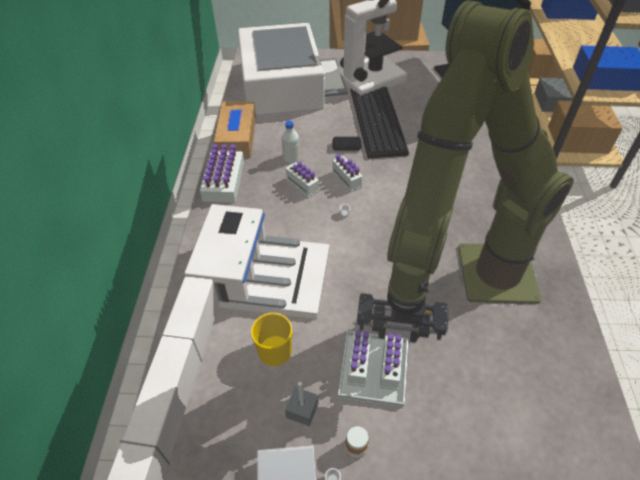

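```bash
python3 - <<'E'
from h import *
for z in(.145,.15,.155): print(z,ray('top',[153.9,229.8],z)[0].round(4),ray('side',[299.5,383.3],z)[0].round(4))
# base of stick at hole, z .05
f=lambda c,u,o:((np.array(u)+.5)/8-.5+o)
print(ray('top',f('top',[200,188],np.array([145,215])),.05).round(4),ray('side',f('side',[540-360,235],np.array([280,375])),.05).round(4))
p=(.543,.430)
plan([(*p,.22,35,0,40),(*p,.125,35,0,25)])
E
```

```text
0.145 [0.5425 0.4331 0.145 ] [0.5423 0.4251 0.145 ]
0.15 [0.5414 0.4311 0.15  ] [0.5419 0.4274 0.15  ]
0.155 [0.5403 0.4292 0.155 ] [0.5416 0.4297 0.155 ]
[[0.5398 0.4274 0.05  ]] [[0.5398 0.432  0.05  ]]
11
[[0.0188,0.0289,-0.0042],[0.0222,0.0263,-0.0043],[0.0252,0.0235,-0.0042],[0.0279,0.0203,-0.0043],[0.0302,0.0167,-0.0042],[0.0319,0.0129,-0.0042],[0.0333,0.009,-0.0042],[0,0,0.0238],[0,0,0.0237],[0,0,0.0238],[0,0,0.0237]]
[[0,0,7],[0,0,6.9],[0,0.1,7],[0,0,7],[0,0,6.9],[0,0,7],[0,0,6.9],[0,0,0],[0,0,0],[0,0,0],[0,0,0]]
[0,0,0,0,0,0,0,0,0,0,0]
```

Emit:
play_rows(translation=[[0.019,0.029,-0.006],[0.022,0.026,-0.004],[0.025,0.023,-0.004],[0.028,0.02,-0.004],[0.03,0.017,-0.004],[0.032,0.013,-0.004],[0.033,0.009,-0.004],[0,0,0],[0,0,0],[0,0,0]], delta_rot=[[0,0,7],[0,0,6.9],[0,0,7],[0,0,7],[0,0,6.9],[0,0,7],[0,0,6.9],[0,0,0],[0,0,0],[0,0,0]], grip=[0,0,0,0,0,0,0,0,0,0], squeeze=20)

```text
clock: 23.98
tool_pos: [0.5413, 0.4296, 0.2663]
eef_rot: [0.953, 0.302, -0.001, 0.0]
contact_force: [0.1, -0.1, -0.4]
opening: 0.499
finger_force: 0.0
```

```bash
python3 - <<'E'
from h import *
p=(.5415,.4297)
plan([(*p,.22,35,0,40),(*p,.125,35,0,25)])
E
```

```text
5
[[0.0002,0,0.0013],[0,0,0.0237],[0,0,0.0238],[0,0,0.0237],[0,0,0.0238]]
[[0,0.1,0.1],[0,0,0],[0,0,0],[0,0,0],[0,0,0]]
[0,0,0,0,0]
```

Emit:
play_rows(translation=[[0,0,0.024],[0,0,0.024],[0,0,0.024],[0,0,0.014],[0,0,0.01],[0,0,0],[0,0,0],[0,0,0],[0,0,0],[0,0,0],[0,0,0],[0,0,0]], delta_rot=[[0,0,0],[0,0,0],[0,0,0],[0,0,0],[0,0,0],[0,0,0],[0,0,0],[0,0,0],[0,0,0],[0,0,0],[0,0,0],[0,0,0]], grip=[0,0,0,0,0,0,-0.95,-0.95,-0.95,-0.95,-0.95,-0.95], squeeze=20)

```text
clock: 25.48
tool_pos: [0.5426, 0.43, 0.1707]
eef_rot: [0.954, 0.301, 0.0, 0.0]
contact_force: [-0.1, -0.0, 0.9]
opening: 0.104
finger_force: 20.0
```

```bash
python3 - <<'E'
from h import *
s=r.get_state(); x,y,z=s['tool_pos']; print(s['tool_pos'],s['opening'],s['contact_force'])
a=bayp(.027,.092,.18)
plan([(x,y,.22,35,-.95,30),(*a[:2],.2,-5.75,-.95,40)])
E
```

```text
[0.54257951 0.42996791 0.17071966] 0.1042243800133196 [-0.09608861 -0.00174835  0.94598573]
12
[[0,0,-0.0236],[0,0,-0.0235],[0,0,-0.0236],[0,0,-0.0236],[-0.0169,0.0327,0.0025],[-0.0139,0.034,0.0025],[-0.0108,0.0351,0.0025],[-0.0076,0.036,0.0025],[-0.0044,0.0365,0.0025],[-0.0012,0.0367,0.0025],[0.0021,0.0367,0.0025],[0.0054,0.0364,0.0025]]
[[0,0,0],[0,0,0],[0,0,0],[0,0,0],[0,0,5.1],[0,0,5.1],[0,0,5.1],[0,0,5.1],[0,0,5.1],[0,0,5.1],[0,0,5.1],[0,0,5.1]]
[-0.95,-0.95,-0.95,-0.95,-0.95,-0.95,-0.95,-0.95,-0.95,-0.95,-0.95,-0.95]
```

Emit:
play_rows(translation=[[0,0,-0.02],[0,0,-0.03],[0,0,-0.04],[0,0,-0.04],[-0.017,0.033,0],[-0.014,0.034,0],[-0.011,0.035,0],[-0.008,0.036,0],[-0.004,0.036,0],[-0.001,0.037,0],[0.002,0.037,0],[0.005,0.036,0],[0,0,0],[0,0,0],[0,0,0]], delta_rot=[[0,0,0],[0,0,0],[0,0,0],[0,0,0],[0,0,5.1],[0,0,5.1],[0,0,5.1],[0,0,5.1],[0,0,5.1],[0,0,5.1],[0,0,5.1],[0,0,5.1],[0,0,0],[0,0,0],[0,0,0]], grip=[-0.95,-0.95,-0.95,-0.95,-0.95,-0.95,-0.95,-0.95,-0.95,-0.95,-0.95,-0.95,-0.95,-0.95,-0.95])

```text
clock: 27.35
tool_pos: [0.5813, 0.1403, 0.3011]
eef_rot: [0.999, -0.049, 0.0, -0.001]
contact_force: [-0.8, 0.4, -0.6]
opening: 0.106
finger_force: 20.0
```

```bash
python3 - <<'E'
from h import *
s=r.get_state(); print(s['opening'],s['contact_force'])
a=bayp(.027,.092,.18)
plan([(*a[:2],.165,-5.75,-.95,30)])
im=snap('side','s6');snap('top','t6')
for c in('side','top'):
  for l in r.silhouettes(c,'stick')[:2]:
    q=np.argwhere(l['pixels']); print(c,l['confidence'],len(q),q.min(0),q.max(0))
x,y,z=s['tool_pos']; P=[[x,y,z-.045-.1157],[x,y,z-.064]]
print(proj('side',P),proj('top',P))
u=proj('side',P)[0].astype(int); cv2.imwrite('pics/s6c.png',cv2.resize(im[u[1]-60:u[1]+30,u[0]-45:u[0]+45],None,fx=5,fy=5,interpolation=cv2.INTER_CUBIC)); print(u)
E
```

```text
0.10624816257911575 [-0.76820152  0.41955223 -0.59240463]
4
[[0.0002,0.0005,0.0228],[0.0003,0.0004,0.0227],[0.0002,0.0005,0.0228],[0.0003,0.0004,0.0228]]
[[0,0,0],[0,0,0.1],[-0.1,0,0],[0,0,0]]
[-0.95,-0.95,-0.95,-0.95]
side 0.37 56 [267 290] [280 294]
side 0.32 795 [155 333] [193 362]
[[291.81171679 278.52787251]
 [289.71579053 254.54333296]] [[273.24097576 213.29525495]
 [268.40800375 202.96942426]]
[291 278]
```

View pics/s6c.png

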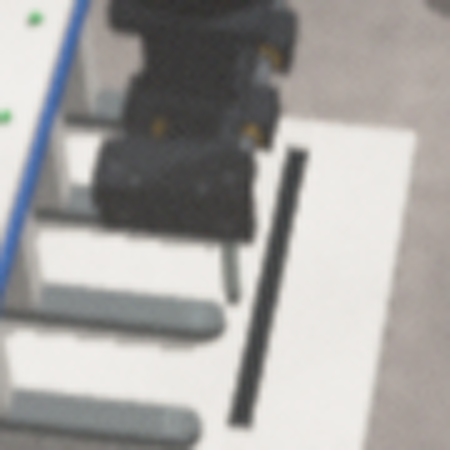

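Emit:
play_rows(translation=[[0.001,0.002,0.02],[0,0,0.025],[0,0,0.025],[0,0,0.02],[0,0,0.01],[0,0,0.003],[0,0,0],[0,0,0],[0,0,0]], delta_rot=[[0,0,0],[0,0,0],[0,0,0],[0,0,0],[0,0,0],[0,0,0],[0,0,0],[0,0,0],[0,0,0]], grip=[-0.95,-0.95,-0.95,-0.95,-0.95,-0.95,-0.95,-0.95,-0.95])

```text
clock: 28.68
tool_pos: [0.5825, 0.1365, 0.1982]
eef_rot: [0.999, -0.05, 0.0, -0.0]
contact_force: [-0.4, -1.3, -0.8]
opening: 0.102
finger_force: 20.0
```

```bash
python3 - <<'E'
from h import *
s=r.get_state(); print(s['contact_force'],s['tool_pos'])
x,y,z=s['tool_pos']; c,n=np.cos(BAY[2]),np.sin(BAY[2]); d=np.array([x-BAY[0],y-BAY[1]]); print('bay',c*d[0]+n*d[1],-n*d[0]+c*d[1])
plan([(*bayp(.027,.092,0)[:2],.1437,-5.75,-.95,3),(*bayp(.027,-.092,0)[:2],.1437,-5.75,-.95,8)])
E
```

```text
[-0.40967437 -1.29294274 -0.84492107] [0.58251128 0.13645344 0.19824271]
bay 0.027640993963597343 0.08997337173363938
20
[[-0.0002,-0.0005,0.0024],[-0.0001,-0.0005,0.0024],[-0.0002,-0.0005,0.0024],[-0.0002,-0.0005,0.0023],[0,0.008,0],[0,0.008,0],[0,0.008,0],[0,0.008,0],[0,0.008,0],[0,0.008,0],[0,0.008,0],[0,0.008,0],[0.0001,0.008,0],[0,0.008,0],[0,0.008,0],[0,0.008,0],[0,0.008,0],[0,0.008,0],[0,0.008,0],[0,0.008,0]]
[[0,0,0],[0,0,0],[0,0,0],[0,-0.1,0],[0,0,0],[0,0,0],[0,0,0],[0,0,0],[0,0,0],[0,0,0],[0,0,0],[0,0,0],[0,0,0],[0,0,0],[0,0,0],[0,0,0],[0,0,0],[0,0,0],[0,0,0],[0,0,0]]
[-0.95,-0.95,-0.95,-0.95,-0.95,-0.95,-0.95,-0.95,-0.95,-0.95,-0.95,-0.95,-0.95,-0.95,-0.95,-0.95,-0.95,-0.95,-0.95,-0.95]
7
[[0,0.008,0],[0,0.008,0],[0,0.008,0],[0,0.008,0],[0,0.008,0],[0,0.008,0],[0,0.008,0]]
[[0,0,0],[0,0,0],[0,0,0],[0,0,0],[0,0,0],[0,0,0],[0,0,0]]
[-0.95,-0.95,-0.95,-0.95,-0.95,-0.95,-0.95]
```

Emit:
play_rows(translation=[[0,-0.002,0.003],[0,0,0.003],[0,0,0.002],[0,0,0.001],[0,0,0.001],[0,0,0],[0,0,0],[0,0,0]], delta_rot=[[0,0,0],[0,0,0],[0,0,0],[0,0,0],[0,0,0],[0,0,0],[0,0,0],[0,0,0]], grip=[-0.95,-0.95,-0.95,-0.95,-0.95,-0.95,-0.95,-0.95])

```text
clock: 29.68
tool_pos: [0.5825, 0.1384, 0.1878]
eef_rot: [0.999, -0.05, 0.0, -0.0]
contact_force: [0.4, 0.1, 1.5]
opening: 0.105
finger_force: 20.0
```

```bash
python3 - <<'E'
from h import *
f=[];z=[]
for i in range(12): r.snapshot('side'); s=r.get_state(); f.append(s['contact_force']);z.append(s['tool_pos'])
print(np.mean(f,0),np.std(f,0),np.mean(z,0))
E
```

```text
[-0.08008008  0.31677155  1.64540261] [0.40032524 0.37264931 0.60654253] [0.58250044 0.13842511 0.18774877]
```

Emit:
play_rows(translation=[[0,0.004,-0.0005],[0,0.008,0],[0,0.008,0],[0,0.008,0],[0,0.008,0],[0,0.008,0],[0,0.008,0],[0,0.008,0],[0,0.008,0],[0,0.008,0],[0,0.008,0],[0,0.008,0],[0,0,0]], delta_rot=[[0,0,0],[0,0,0],[0,0,0],[0,0,0],[0,0,0],[0,0,0],[0,0,0],[0,0,0],[0,0,0],[0,0,0],[0,0,0],[0,0,0],[0,0,0]], grip=[-0.95,-0.95,-0.95,-0.95,-0.95,-0.95,-0.95,-0.95,-0.95,-0.95,-0.95,-0.95,-0.95])

```text
clock: 31.9
tool_pos: [0.5731, 0.0455, 0.1882]
eef_rot: [0.999, -0.051, -0.0, 0.001]
contact_force: [-0.2, -0.9, 1.7]
opening: 0.104
finger_force: 20.0
```

```bash
python3 - <<'E'
from h import *
s=r.get_state(); x,y,z=s['tool_pos']; c,n=np.cos(BAY[2]),np.sin(BAY[2]); d=np.array([x-BAY[0],y-BAY[1]]); print('bay',c*d[0]+n*d[1],-n*d[0]+c*d[1],z,s['contact_force'])
E
```

```text
bay 0.027342363217928177 -0.001478007513081529 0.18821820713618967 [-0.1790935  -0.92707361  1.72185894]
```

Emit:
play_rows(translation=[[0,0.004,0],[0,0.008,0],[0,0.008,0],[0,0.008,0],[0,0.008,0],[0,0.008,0],[0,0.008,0],[0,0.008,0],[0,0.008,0],[0,0.008,0],[0,0.008,0],[0,0.008,0],[0,0,0],[0,0,0]], delta_rot=[[0,0,0],[0,0,0],[0,0,0],[0,0,0],[0,0,0],[0,0,0],[0,0,0],[0,0,0],[0,0,0],[0,0,0],[0,0,0],[0,0,0],[0,0,0],[0,0,0]], grip=[-0.95,-0.95,-0.95,-0.95,-0.95,-0.95,-0.95,-0.95,-0.95,-0.95,-0.95,-0.95,-0.95,-0.95])

```text
clock: 33.65
tool_pos: [0.5639, -0.0453, 0.1882]
eef_rot: [0.999, -0.051, -0.0, 0.0]
contact_force: [0.1, -0.8, 1.4]
opening: 0.105
finger_force: 20.0
```

```bash
python3 - <<'E'
from h import *
s=r.get_state(); x,y,z=s['tool_pos']; c,n=np.cos(BAY[2]),np.sin(BAY[2]); d=np.array([x-BAY[0],y-BAY[1]]); print('bay',c*d[0]+n*d[1],-n*d[0]+c*d[1],z,s['contact_force'])
im=snap('side','s7'); u=proj('side',[x,y,.03])[0].astype(int); cv2.imwrite('pics/s7c.png',cv2.resize(im[u[1]-50:u[1]+40,u[0]-45:u[0]+45],None,fx=5,fy=5,interpolation=cv2.INTER_CUBIC))
p=(.6235,.2705)
plan([(x,y,.27,-5.75,-.95,40),(*p,.27,15,-.95,40),(*p,.135,15,-.95,30)])
E
```

```text
bay 0.027270994999484925 -0.09269777705298182 0.18821900860025867 [ 0.12482155 -0.75865333  1.36274712]
18
[[0,0.0001,-0.0317],[0,0,-0.0317],[0,0.0001,-0.0317],[0,0.0001,-0.0317],[0.0031,-0.0356,0],[0.0044,-0.0354,-0.0001],[0.0059,-0.0352,0],[0.0074,-0.035,0],[0.0087,-0.0346,0],[0.01,-0.0342,-0.0001],[0.0116,-0.0338,0],[0.0128,-0.0334,0],[0.0142,-0.0327,0],[0,0,0.027],[0,0,0.027],[0,-0.0001,0.027],[0,0,0.027],[0.0001,0,0.027]]
[[0,0,0],[0,0,0],[0,0,0],[0,0,0],[0,0,-2.3],[0,0,-2.3],[0,0,-2.3],[0,0,-2.3],[0,0,-2.3],[0,0,-2.4],[0,0,-2.3],[0,0,-2.3],[0,0,-2.3],[0,0,0],[0,0,0],[0,0,0],[0,0,0],[0,0,0]]
[-0.95,-0.95,-0.95,-0.95,-0.95,-0.95,-0.95,-0.95,-0.95,-0.95,-0.95,-0.95,-0.95,-0.95,-0.95,-0.95,-0.95,-0.95]
```

Emit:
play_rows(translation=[[0,0,-0.007],[0,0,-0.03],[0,0,-0.045],[0,0,-0.045],[0.003,-0.036,0],[0.004,-0.035,0],[0.006,-0.035,0],[0.007,-0.035,0],[0.009,-0.035,0],[0.01,-0.034,0],[0.012,-0.034,0],[0.013,-0.033,0],[0.014,-0.033,0],[0,0,0],[0,0,0]], delta_rot=[[0,0,0],[0,0,0],[0,0,0],[0,0,0],[0,0,-2.3],[0,0,-2.3],[0,0,-2.3],[0,0,-2.3],[0,0,-2.3],[0,0,-2.4],[0,0,-2.3],[0,0,-2.3],[0,0,-2.3],[0,0,0],[0,0,0]], grip=[-0.95,-0.95,-0.95,-0.95,-0.95,-0.95,-0.95,-0.95,-0.95,-0.95,-0.95,-0.95,-0.95,-0.95,-0.95])

```text
clock: 35.58
tool_pos: [0.6232, 0.2704, 0.3151]
eef_rot: [0.991, 0.131, -0.0, 0.001]
contact_force: [-0.6, -0.3, 0.1]
opening: 0.105
finger_force: 20.0
```

```bash
python3 - <<'E'
from h import *
s=r.get_state(); print(s['opening'],np.round(s['q'],2))
p=(.6235,.2705)
plan([(*p,.27,15,-.95,40),(*p,.135,15,-.95,30)])
E
```

```text
0.1053007251040445 [-0.47  0.75 -0.02  1.37  0.02  1.02 -1.8 ]
6
[[0.0003,0,0.0001],[0,0,0.027],[0.0001,0,0.027],[0,0.0001,0.027],[0,0,0.027],[0,0,0.027]]
[[0.1,0,0],[0,0,0],[0,0,0],[0,0,0],[0,0,0],[0,0,0]]
[-0.95,-0.95,-0.95,-0.95,-0.95,-0.95]
```

Lower into the tub, let go, rise, and retreat toward the robot a little.

Emit:
play_rows(translation=[[0,0,0.027],[0,0,0.027],[0,0,0.027],[0,0,0.027],[0,0,0.02],[0,0,0.006],[0,0,0],[0,0,0],[0,0,0],[0,0,0],[0,0,0],[0,0,0],[0,0,-0.03],[0,0,-0.05],[0,0,-0.05]], delta_rot=[[0,0,0],[0,0,0],[0,0,0],[0,0,0],[0,0,0],[0,0,0],[0,0,0],[0,0,0],[0,0,0],[0,0,0],[0,0,0],[0,0,0],[0,0,0],[0,0,0],[0,0,0]], grip=[-0.95,-0.95,-0.95,-0.95,-0.95,-0.95,-0.95,-0.7,-0.3,0,0,0,0,0.27,0.27])

```text
clock: 37.45
tool_pos: [0.6232, 0.2711, 0.3124]
eef_rot: [0.991, 0.131, -0.0, 0.0]
contact_force: [-0.2, 0.5, 0.6]
opening: 0.633
finger_force: 0.0
```

```bash
python3 - <<'E'
from h import *
im=snap('side','s8'); snap('top','t8'); cv2.imwrite('pics/s8c.png',cv2.resize(im[140:400,230:400],None,fx=2.2,fy=2.2,interpolation=cv2.INTER_CUBIC))
for c in('top','side'):
    print(c,[(np.round(d['point'],3).tolist(),round(d['confidence'],2)) for d in r.look_for(c,'stick')],[(np.round(d['point'],3).tolist(),round(d['confidence'],2)) for d in r.look_for(c,'new1')])
for p,y in (((.59,-.343),-.77),((.444,-.379),-.99)):
    m=masks('new1',p)
    for k in m: print(k,fit({k:m[k]},RACK,(*p,y)))
    if m: print(list(m),*[np.round(v,4) for v in fit(m,RACK,(*p,y))])
E
```

```text
top [([0.635, 0.286, 0.05], 0.44)] [([0.44, -0.366, 0.055], 0.86), ([0.582, -0.339, 0.05], 0.7)]
side [([0.643, 0.299, 0.098], 0.46), ([0.468, 0.582, 0.025], 0.24)] [([0.44, -0.353, 0.053], 0.94), ([0.567, -0.311, 0.046], 0.62)]
top (array([ 0.58879897, -0.34101242, -0.80611793]), np.float64(0.10034064203500748))
side (array([ 0.57140965, -0.33412662, -1.27283882]), np.float64(0.7484122514724731))
['top', 'side'] [ 0.5896 -0.3434 -0.8364] 0.5552
top (array([ 0.4442363 , -0.37776769, -0.99149496]), np.float64(0.07527660578489304))
side (array([ 0.4436509 , -0.3788951 , -1.03178655]), np.float64(0.11933355778455734))
['top', 'side'] [ 0.4441 -0.3781 -0.9904] 0.104
```

View pics/s8c.png

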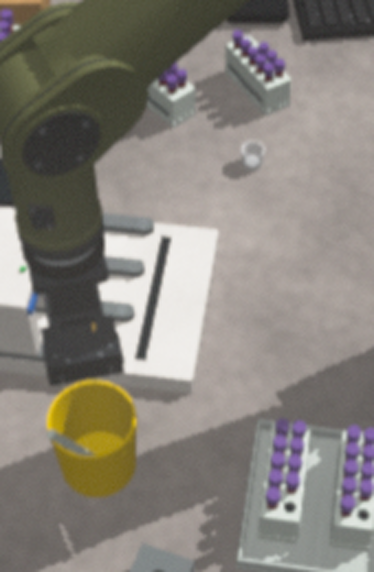

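```bash
python3 - <<'E'
from h import *
p=(.5895,-.3425)
plan([(*p,.2,-45.3,.3,50),(*p,.0455,-45.3,.3,25)])
E
```

```text
20
[[-0.0147,0.0449,0.005],[-0.0111,0.046,0.0051],[-0.0072,0.0467,0.005],[-0.0035,0.0471,0.0051],[0.0004,0.0473,0.005],[0.0041,0.047,0.0051],[0.008,0.0466,0.0049],[0.0117,0.0458,0.005],[0.0153,0.0447,0.005],[0.019,0.0433,0.005],[0.0224,0.0417,0.005],[0.0257,0.0396,0.0049],[0.0288,0.0375,0.005],[0,0,0.0221],[0,0,0.022],[0,0,0.0221],[0,0,0.0221],[0,0,0.0221],[0,0,0.022],[0,0,0.0221]]
[[0,0,4.6],[0,0,4.7],[0,0,4.6],[0,0,4.7],[0,0,4.6],[0.1,0,4.6],[0,0.1,4.7],[0,0,4.6],[0,0,4.7],[0,0,4.6],[0,0,4.7],[0,0,4.6],[0,0,4.6],[0,0,0],[0,0,0],[0,0,0],[0,0,0],[0,0,0],[0,0,0],[0,0,0]]
[0.3,0.3,0.3,0.3,0.3,0.3,0.3,0.3,0.3,0.3,0.3,0.3,0.3,0.3,0.3,0.3,0.3,0.3,0.3,0.3]
```

Emit:
play_rows(translation=[[-0.015,0.045,0.005],[-0.011,0.046,0.005],[-0.007,0.047,0.005],[-0.003,0.047,0.005],[0,0.047,0.005],[0.004,0.047,0.005],[0.008,0.047,0.005],[0.012,0.046,0.005],[0.015,0.045,0.005],[0.019,0.043,0.005],[0.022,0.042,0.005],[0.026,0.04,0.005],[0.029,0.037,0.005],[0,0,0],[0,0,0],[0,0,0]], delta_rot=[[0,0,4.6],[0,0,4.7],[0,0,4.6],[0,0,4.7],[0,0,4.6],[0,0,4.6],[0,0,4.7],[0,0,4.6],[0,0,4.7],[0,0,4.6],[0,0,4.7],[0,0,4.6],[0,0,4.6],[0,0,0],[0,0,0],[0,0,0]], grip=[0.3,0.3,0.3,0.3,0.3,0.3,0.3,0.3,0.3,0.3,0.3,0.3,0.3,0.3,0.3,0.3])

```text
clock: 39.95
tool_pos: [0.5908, -0.341, 0.2461]
eef_rot: [0.924, -0.384, -0.0, -0.001]
contact_force: [-0.0, 0.1, -0.2]
opening: 0.646
finger_force: 0.0
```

```bash
python3 - <<'E'
from h import *
im=snap('side','s9'); snap('top','t9')
print([(c,[(np.round(d['point'],3).tolist(),round(d['confidence'],2)) for d in r.look_for(c,'new1')]) for c in('top','side')])
m=masks('new1',(.582,-.335)); print([(k,fit({k:m[k]},RACK,(.5895,-.3425,-.79))) for k in m])
print([(c,[(np.round(d['point'],3).tolist(),round(d['confidence'],2)) for d in r.look_for(c,'stick')]) for c in('top','side')])
p=(.5895,-.3425)
plan([(*p,.2,-45.3,.3,50),(*p,.0455,-45.3,.3,25)])
cv2.imwrite('pics/s9c.png',cv2.resize(im[100:260,240:400],None,fx=3,fy=3,interpolation=cv2.INTER_CUBIC))
E
```

```text
[('top', [([0.576, -0.322, 0.057], 0.69), ([0.558, 0.571, 0.063], 0.31)]), ('side', [([0.583, -0.324, 0.054], 0.96), ([0.439, -0.356, 0.053], 0.82)])]
[('top', (array([ 0.59116541, -0.34119904, -0.81214488]), np.float64(0.5845914483070374))), ('side', (array([ 0.59130691, -0.34582858, -0.83383705]), np.float64(0.1086888313293457)))]
[('top', [([0.642, 0.296, 0.075], 0.63), ([0.795, 0.139, 0.139], 0.29)]), ('side', [([0.448, -0.542, 0.026], 0.42)])]
8
[[-0.0007,0.0001,0.0014],[0,0,0.0221],[0,0,0.022],[0,0,0.0221],[0,0,0.0221],[0,0,0.022],[0,0,0.0221],[-0.0001,0,0.0221]]
[[0,0,0],[0,0,0],[0,0,0],[0,0,0],[0,0,0],[0,0,0],[0,0,0],[0,0,0]]
[0.3,0.3,0.3,0.3,0.3,0.3,0.3,0.3]
```

View pics/s9c.png

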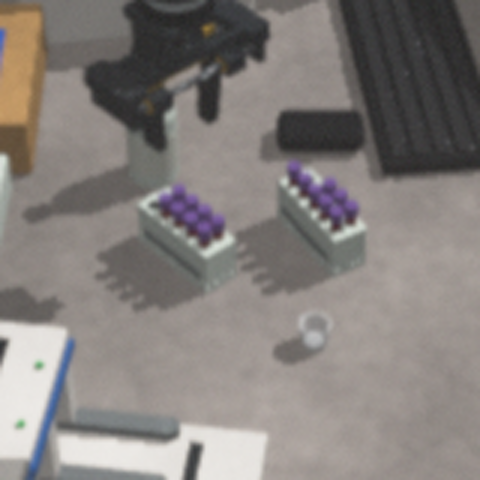

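Emit:
play_rows(translation=[[0,0,0.02],[0,0,0.025],[0,0,0.025],[0,0,0.025],[0,0,0.025],[0,0,0.02],[0,0,0.015],[0,0,0],[0,0,0],[0,0,0],[0,0,0],[0,0,0],[0,0,0],[0,0,0]], delta_rot=[[0,0,1],[0,0,0],[0,0,0],[0,0,0],[0,0,0],[0,0,0],[0,0,0],[0,0,0],[0,0,0],[0,0,0],[0,0,0],[0,0,0],[0,0,0],[0,0,0]], grip=[0.3,0.3,0.3,0.3,0.3,0.3,0.3,0.3,-0.2,-0.2,-0.2,-0.2,-0.2,-0.2], squeeze=30)

```text
clock: 42.1
tool_pos: [0.5903, -0.3437, 0.0922]
eef_rot: [0.92, -0.393, 0.001, 0.0]
contact_force: [-0.3, -0.4, 6.0]
opening: 0.492
finger_force: 30.0
```

```bash
python3 - <<'E'
from h import *
s=r.get_state(); x,y,z=s['tool_pos']; print(z-.045)
q=bayp(.02,-.072,0)[:2]
plan([(x,y,.14,-46.3,-.2,30),(*q,.14,-5.75,-.2,40)])
E
```

```text
0.047222229673121494
13
[[0,0,-0.0232],[0.0001,0,-0.0232],[0,0,-0.0232],[0,0,-0.0232],[-0.0281,-0.022,0],[-0.0263,-0.0242,0],[-0.0243,-0.0261,0],[-0.0222,-0.028,0],[-0.02,-0.0296,0],[-0.0175,-0.0311,0],[-0.0151,-0.0324,0],[-0.0124,-0.0334,0],[-0.0098,-0.0343,0]]
[[0,0,0],[0,0,0],[0,-0.1,0],[0,0,0],[0,0,-4.5],[0,0,-4.5],[0,0,-4.5],[0,0,-4.5],[0,0,-4.5],[0,0,-4.5],[0,0,-4.5],[0,0,-4.5],[0,0,-4.5]]
[-0.2,-0.2,-0.2,-0.2,-0.2,-0.2,-0.2,-0.2,-0.2,-0.2,-0.2,-0.2,-0.2]
```

Emit:
play_rows(translation=[[0,0,-0.023],[0,0,-0.023],[0,0,-0.023],[0,0,-0.025],[-0.028,-0.022,0],[-0.026,-0.024,0],[-0.024,-0.026,0],[-0.022,-0.028,0],[-0.02,-0.03,0],[-0.018,-0.031,0],[-0.015,-0.032,0],[-0.012,-0.033,0],[-0.01,-0.034,0],[0,0,0],[0,0,0],[0,0,0]], delta_rot=[[0,0,0],[0,0,0],[0,0,0],[0,0,0],[0,0,-4.5],[0,0,-4.5],[0,0,-4.5],[0,0,-4.5],[0,0,-4.5],[0,0,-4.5],[0,0,-4.5],[0,0,-4.5],[0,0,-4.5],[0,0,0],[0,0,0],[0,0,0]], grip=[-0.2,-0.2,-0.2,-0.2,-0.2,-0.2,-0.2,-0.2,-0.2,-0.2,-0.2,-0.2,-0.2,-0.2,-0.2,-0.2])

```text
clock: 44.1
tool_pos: [0.5587, -0.0266, 0.1858]
eef_rot: [0.999, -0.052, 0.0, 0.001]
contact_force: [0.4, 0.5, -1.9]
opening: 0.494
finger_force: 30.0
```

```bash
python3 - <<'E'
from h import *
s=r.get_state(); print(s['opening'],R.from_quat(s['eef_rot']).as_euler('xyz',degrees=True))
q=bayp(.02,-.072,0)[:2]
im=snap('side','s10'); snap('top','t10')
for c in ('top','side'):
    m=masks('new1',q,cams=(c,),z=.13)
    if m: print(c,fit(m,RACK,(*q,-.1),.095),(*q,))
plan([(*q,.14,-5.75,-.2,40),(*q,.0782,-5.75,-.2,15)])
cv2.imwrite('pics/s10c.png',cv2.resize(im[140:320,200:400],None,fx=3,fy=3,interpolation=cv2.INTER_CUBIC))
E
```

```text
0.494011563713773 [ 1.79930762e+02 -5.74507384e-02 -5.92111094e+00]
side (array([ 0.56156067, -0.02189947, -0.06955737]), np.float64(1.3909832239151)) (np.float64(0.5586899856448069), np.float64(-0.02394077854242576))
6
[[0,-0.0018,0.0003],[0,0,0.0124],[0,0,0.0123],[0,0,0.0124],[0,0,0.0123],[-0.0001,0,0.0124]]
[[0,0,-0.1],[0,0,0],[0,0,0],[0,0,0],[0,0,0],[0,0,0]]
[-0.2,-0.2,-0.2,-0.2,-0.2,-0.2]
```

View pics/s10c.png

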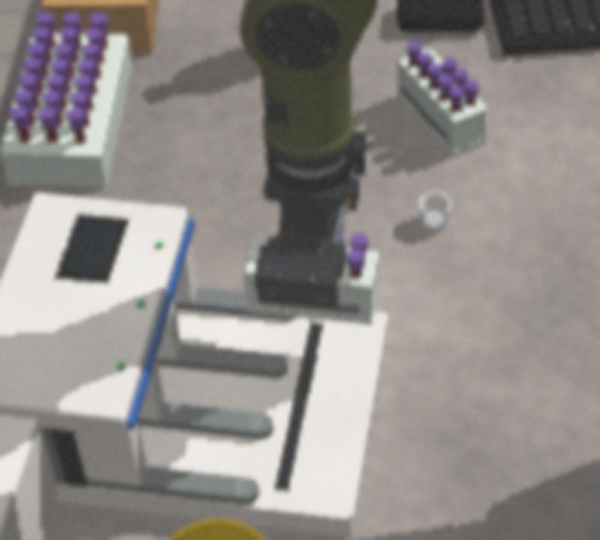

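Emit:
play_rows(translation=[[0,-0.002,0.01],[0,0,0.013],[0,0,0.013],[0,0,0.013],[0,0,0.009],[0,0,0.003],[0,0,0],[0,0,0],[0,0,0],[0,0,0],[0,0,0]], delta_rot=[[0,0,0],[0,0,0],[0,0,0],[0,0,0],[0,0,0],[0,0,0],[0,0,0],[0,0,0],[0,0,0],[0,0,0],[0,0,0]], grip=[-0.2,-0.2,-0.2,-0.2,-0.2,-0.2,-0.2,-0.2,0.27,0.27,0.27])

```text
clock: 45.68
tool_pos: [0.5589, -0.0229, 0.1245]
eef_rot: [0.999, -0.05, 0.0, 0.0]
contact_force: [0.7, -0.3, 0.3]
opening: 0.632
finger_force: 0.0
```

Emit:
play_rows(translation=[[-0.02,0,0.001],[-0.02,0,0.001],[0,0,0],[0,0,0],[0,0,0],[0,0,0],[0,0,0],[0,0,0]], delta_rot=[[0,0,0],[0,0,0],[0,0,0],[0,0,0],[0,0,0],[0,0,0],[0,0,0],[0,0,0]], grip=[0.27,0.27,0.27,-0.2,-0.2,-0.2,-0.2,-0.2], squeeze=20)

```text
clock: 46.68
tool_pos: [0.5197, -0.0189, 0.1224]
eef_rot: [0.999, -0.05, 0.001, -0.0]
contact_force: [2.3, -0.2, 0.5]
opening: 0.496
finger_force: 20.0
```

```bash
cat >> h.py <<'E'
def inbay(p):
    c,n=np.cos(BAY[2]),np.sin(BAY[2]); d=np.array([p[0]-BAY[0],p[1]-BAY[1]]); return np.round([c*d[0]+n*d[1],-n*d[0]+c*d[1]],4)
E
python3 - <<'E'
from h import *
s=r.get_state(); print(s['opening'],s['contact_force'],s['tool_pos'],inbay(s['tool_pos']))
im=snap('side','s11'); cv2.imwrite('pics/s11c.png',cv2.resize(im[200:320,200:380],None,fx=4,fy=4,interpolation=cv2.INTER_CUBIC))
q=bayp(.02,-.072,0)[:2]
for c in ('side',):
    m=masks('new1',q,cams=(c,),z=.08)
    if m: print(c,m[c].sum(),fit(m,RACK,(*q,-.1),.03),q)
E
```

```text
0.4961631493618515 [ 2.28239664 -0.19703313  0.48361953] [ 0.51968517 -0.01891624  0.12239279] [-0.0193 -0.0709]
side 533.0 (array([ 0.59229488, -0.00775532, -1.43956419]), np.float64(0.9939024448394775)) [ 0.55868999 -0.02394078]
```

View pics/s11c.png

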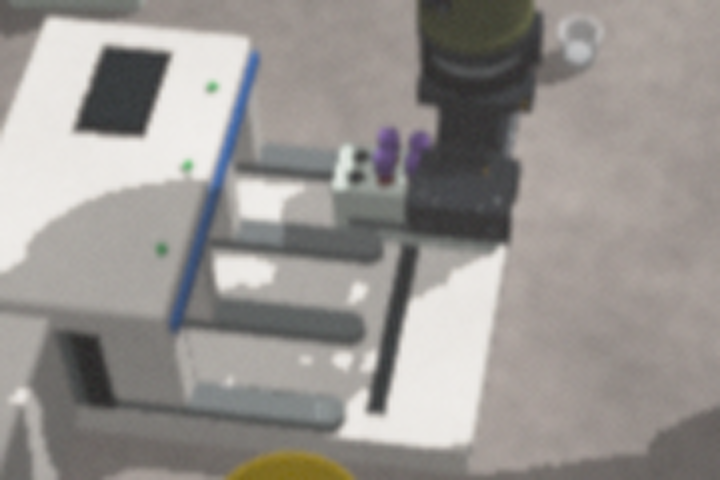

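Emit:
play_rows(translation=[[0.01,0,0],[0.015,0,0],[0.015,0,0],[0.015,0,0],[0.015,0,0],[0.015,0,0],[0.015,0,0],[0.01,0,0],[0.004,0,0],[0,0,0],[0,0,0]], delta_rot=[[0,0,0],[0,0,0],[0,0,0],[0,0,0],[0,0,0],[0,0,0],[0,0,0],[0,0,0],[0,0,0],[0,0,0],[0,0,0]], grip=[-0.2,-0.2,-0.2,-0.2,-0.2,-0.2,-0.2,-0.2,-0.2,-0.2,-0.2], squeeze=15)

```text
clock: 48.15
tool_pos: [0.6272, -0.0301, 0.122]
eef_rot: [0.999, -0.05, -0.006, 0.0]
contact_force: [-9.6, 0.3, 11.5]
opening: 0.497
finger_force: 15.0
```

Emit:
play_rows(translation=[[0.002,0,0],[0.002,0,0],[0.002,0,0],[0,0,0]], delta_rot=[[0,0,0],[0,0,0],[0,0,0],[0,0,0]], grip=[-0.2,-0.2,-0.2,-0.2])

```text
clock: 48.65
tool_pos: [0.633, -0.0307, 0.122]
eef_rot: [0.999, -0.05, -0.006, 0.0]
contact_force: [-9.7, 1.6, 12.0]
opening: 0.499
finger_force: 15.0
```

```bash
python3 - <<'E'
from h import *
s=r.get_state(); print(s['opening'],s['contact_force'],s['tool_pos'],inbay(s['tool_pos']))
E
```

```text
0.49868627108339914 [-9.6644657   1.57725991 12.00457009] [ 0.6329899  -0.03068002  0.12200267] [ 0.0946 -0.0713]
```

Emit:
play_rows(translation=[[0,0,0],[0,0,0],[0,0,0],[0,0,0],[0,0,-0.02],[-0.03,0,-0.04],[-0.06,0,-0.04],[-0.06,0,0],[-0.05,0.03,0]], delta_rot=[[0,0,0],[0,0,0],[0,0,0],[0,0,0],[0,0,0],[0,0,0],[0,0,0],[0,0,0],[0,0,0]], grip=[0.27,0.27,0.27,0.27,0.27,0.27,0.27,0.27,0.27])

```text
clock: 49.78
tool_pos: [0.4432, -0.0397, 0.2187]
eef_rot: [0.999, -0.048, 0.002, -0.001]
contact_force: [0.2, -2.2, -0.9]
opening: 0.637
finger_force: 0.0
```

```bash
python3 - <<'E'
from h import *
im=snap('side','s12'); t=snap('top','t12')
def rect(x0,x1,y0,y1,z): return np.array([[x0,y0,z],[x1,y0,z],[x1,y1,z],[x0,y1,z]])
f=4
out=[]
for c,i,(x0,y0,w,h) in (('side',im,(220,200,90,130)),('top',t,(290,150,90,130))):
    k=cv2.resize(i[y0:y0+h,x0:x0+w],None,fx=f,fy=f,interpolation=cv2.INTER_CUBIC)
    for x,col in ((.082,(0,255,0)),):
        for z in (.03,.085):
            P=proj(c,pts(BAY,np.array([[x,-.094,z],[x,-.05,z]]))); cv2.polylines(k,[np.round((P+.5-[x0,y0])*f).astype(np.int32)],False,col,1)
    out.append(k)
cv2.imwrite('pics/c12.png',np.hstack(out))
print([(c,[(np.round(d['point'],3).tolist(),round(d['confidence'],2),inbay(d['point'])) for d in r.look_for(c,'new1')]) for c in('top','side')])
E
```

```text
[('top', [([0.441, -0.369, 0.052], 0.8, array([-0.0622, -0.4267])), ([0.648, -0.035, 0.084], 0.67, array([ 0.1105, -0.0739]))]), ('side', [([0.65, -0.017, 0.087], 0.89, array([ 0.1099, -0.0556]))])]
```

View pics/c12.png

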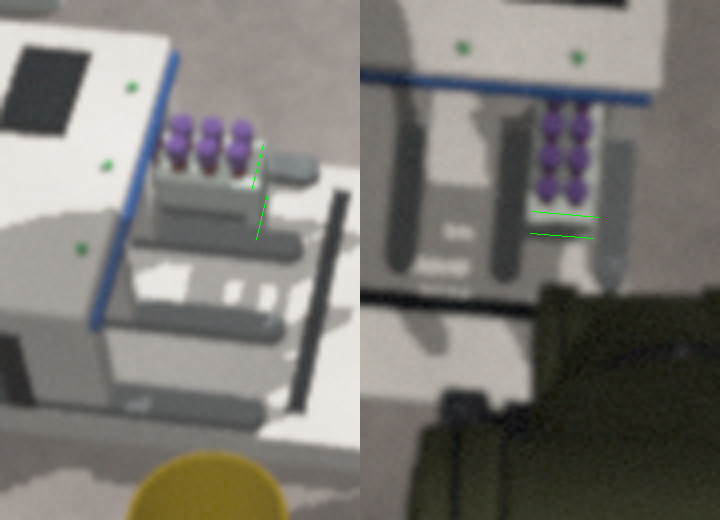

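```bash
python3 - <<'E'
from h import *
a=bayp(.045,-.072,0)[:2]
plan([(*a,.18,-5.75,-1,40),(*a,.074,-5.75,-1,27)])
E
```

```text
8
[[0.0342,-0.0074,-0.0016],[0.0343,-0.0074,-0.0017],[0.0342,-0.0074,-0.0017],[0.0342,-0.0074,-0.0017],[0,0,0.0265],[0,0,0.0265],[0,0,0.0265],[0,0,0.0265]]
[[0,0,0],[0,-0.1,-0.1],[0,0,0],[0,0,0],[0,0,0],[0,0,0],[0,0,0],[0,0,0]]
[-1,-1,-1,-1,-1,-1,-1,-1]
```

Emit:
play_rows(translation=[[0.034,-0.007,0],[0.034,-0.007,0],[0.034,-0.007,0],[0.034,-0.008,0],[0,0,0.025],[0,0,0.025],[0,0,0.025],[0,0,0.025],[0,0,0],[0.008,0,0],[0.008,0,0],[0.004,0,0],[0,0,0],[0,0,0]], delta_rot=[[0,0,0],[0,0,0],[0,0,0],[0,0,0],[0,0,0],[0,0,0],[0,0,0],[0,0,0],[0,0,0],[0,0,0],[0,0,0],[0,0,0],[0,0,0],[0,0,0]], grip=[-1,-1,-1,-1,-1,-1,-1,-1,-1,-1,-1,-1,-1,-1])

```text
clock: 51.72
tool_pos: [0.6022, -0.0283, 0.117]
eef_rot: [0.999, -0.05, -0.0, 0.0]
contact_force: [-0.5, 0.9, -0.5]
opening: 0.002
finger_force: 0.0
```

Emit:
play_rows(translation=[[0.002,0,0],[0.002,0,0],[0,0,0]], delta_rot=[[0,0,0],[0,0,0],[0,0,0]], grip=[-1,-1,-1])

```text
clock: 52.1
tool_pos: [0.6054, -0.0286, 0.1168]
eef_rot: [0.999, -0.05, -0.001, 0.0]
contact_force: [-3.0, 0.7, 3.2]
opening: 0.008
finger_force: 1.8
```

Emit:
play_rows(translation=[[0.002,0,0],[0,0,0]], delta_rot=[[0,0,0],[0,0,0]], grip=[-1,-1])

```text
clock: 52.35
tool_pos: [0.6089, -0.029, 0.1168]
eef_rot: [0.999, -0.05, 0.001, 0.0]
contact_force: [-2.1, 1.2, -0.3]
opening: 0.003
finger_force: 0.5
```

```bash
python3 - <<'E'
from h import *
s=r.get_state(); print(s['contact_force'],s['tool_pos'],inbay(s['tool_pos']))
E
```

```text
[-2.0715924   1.2422049  -0.32874405] [ 0.60890374 -0.02898042  0.11677596] [ 0.0705 -0.072 ]
```

Emit:
play_rows(translation=[[0.002,0,0],[0,0,0]], delta_rot=[[0,0,0],[0,0,0]], grip=[-1,-1])

```text
clock: 52.6
tool_pos: [0.61, -0.0291, 0.1168]
eef_rot: [0.999, -0.05, -0.001, 0.0]
contact_force: [-3.3, -0.5, 0.9]
opening: 0.006
finger_force: 1.7
```

Emit:
play_rows(translation=[[0.002,0,0],[0,0,0]], delta_rot=[[0,0,0],[0,0,0]], grip=[-1,-1])

```text
clock: 52.85
tool_pos: [0.6102, -0.0291, 0.1168]
eef_rot: [0.999, -0.05, -0.003, 0.0]
contact_force: [-8.0, 1.3, 6.8]
opening: 0.01
finger_force: 3.8
```

Emit:
play_rows(translation=[[0.002,0,0],[0,0,0]], delta_rot=[[0,0,0],[0,0,0]], grip=[-1,-1])

```text
clock: 53.1
tool_pos: [0.6104, -0.0291, 0.1168]
eef_rot: [0.999, -0.05, -0.005, -0.0]
contact_force: [-11.9, 2.0, 9.4]
opening: 0.006
finger_force: 5.8
```

Emit:
play_rows(translation=[[-0.01,0,0],[-0.03,0,0],[-0.03,0,-0.03],[0,0,-0.04],[0,0,-0.04],[0,0,0]], delta_rot=[[0,0,0],[0,0,0],[0,0,0],[0,0,0],[0,0,0],[0,0,0]], grip=[-1,-1,-1,0.3,0.3,0.3])

```text
clock: 53.85
tool_pos: [0.5476, -0.0227, 0.23]
eef_rot: [0.999, -0.051, 0.005, -0.0]
contact_force: [-0.4, -0.1, -1.0]
opening: 0.32
finger_force: 0.0
```

```bash
python3 - <<'E'
from h import *
im=snap('side','s13'); snap('top','t13')
print([(c,[(np.round(d['point'],3).tolist(),round(d['confidence'],2),inbay(d['point'])) for d in r.look_for(c,'new1')]) for c in('top','side')])
p=(.444,-.378); m=masks('new1',p); print([(k,fit({k:m[k]},RACK,(*p,-.99))) for k in m])
s=r.get_state(); print(s['tool_pos'],s['opening'])
plan([(*p,.19,-56.8,.3,45),(*p,.0455,-56.8,.3,25)])
E
```

```text
[('top', [([0.441, -0.366, 0.052], 0.72, array([-0.0624, -0.4246])), ([0.539, 0.422, 0.053], 0.26, array([-0.0446,  0.3693]))]), ('side', [([0.651, -0.022, 0.088], 0.61, array([ 0.1116, -0.0613])), ([0.443, -0.354, 0.056], 0.58, array([-0.0622, -0.412 ]))])]
[('top', (array([ 0.44437103, -0.37799761, -0.98423536]), np.float64(0.07693354785442352))), ('side', (array([ 0.44362599, -0.3806189 , -1.01458858]), np.float64(0.11728187650442123)))]
[ 0.5442714  -0.022497    0.22577495] 0.5895885929998316
15
[[-0.0071,0.0404,-0.001],[-0.0031,0.0409,-0.001],[0.001,0.0411,-0.001],[0.005,0.0407,-0.001],[0.009,0.0401,-0.001],[0.0129,0.0389,-0.001],[0.0167,0.0375,-0.0011],[0.0204,0.0356,-0.001],[0.0238,0.0335,-0.001],[0,0,0.0241],[0,0,0.0241],[0,0,0.024],[-0.0001,0.0001,0.0241],[0,0,0.0241],[0,0,0.0241]]
[[0,0,5.7],[0,0,5.6],[0,0,5.7],[0,0,5.7],[0,0,5.6],[0.1,0,5.7],[0,0.1,5.7],[0,0,5.7],[0,0,5.6],[0,0,0],[0,0,0],[0,0,0],[0,0,0],[0,0,0],[0,0,0]]
[0.3,0.3,0.3,0.3,0.3,0.3,0.3,0.3,0.3,0.3,0.3,0.3,0.3,0.3,0.3]
```

Emit:
play_rows(translation=[[-0.007,0.04,-0.002],[-0.003,0.041,-0.002],[0.001,0.041,-0.001],[0.005,0.041,-0.001],[0.009,0.04,-0.001],[0.013,0.039,-0.001],[0.017,0.037,-0.001],[0.02,0.036,-0.001],[0.024,0.033,-0.001],[0,0,0],[0,0,0],[0,0,0]], delta_rot=[[0,0,5.7],[0,0,5.6],[0,0,5.7],[0,0,5.7],[0,0,5.6],[0,0,5.7],[0,0,5.7],[0,0,5.7],[0,0,5.6],[0,0,0],[0,0,0],[0,0,0]], grip=[0.3,0.3,0.3,0.3,0.3,0.3,0.3,0.3,0.3,0.3,0.3,0.3])

```text
clock: 55.65
tool_pos: [0.4458, -0.376, 0.2374]
eef_rot: [0.88, -0.474, -0.0, -0.001]
contact_force: [0.2, 0.0, 0.3]
opening: 0.65
finger_force: 0.0
```

```bash
python3 - <<'E'
from h import *
im=snap('side','s14')
p=(.444,-.379); m=masks('new1',p,cams=('side',)); print([(k,fit({k:m[k]},RACK,(*p,-.99))) for k in m])
plan([(*p,.19,-57,.3,45),(*p,.0455,-57,.3,25)])
E
```

```text
[('side', (array([ 0.44288515, -0.38080281, -1.00155195]), np.float64(0.0967610701918602)))]
7
[[0.0013,0.0029,0.0027],[0,0,0.0241],[0,0,0.0241],[0,0,0.024],[0.0001,0,0.0241],[0,0.0001,0.0241],[0,0,0.0241]]
[[0,0,0.4],[0,0,0],[0,0,0],[0,0,0],[0,0,0],[0,0,0],[0,0,0]]
[0.3,0.3,0.3,0.3,0.3,0.3,0.3]
```

Emit:
play_rows(translation=[[0.001,0.003,0.02],[0,0,0.025],[0,0,0.025],[0,0,0.025],[0,0,0.025],[0,0,0.017],[0,0,0.01],[0,0,0],[0,0,0],[0,0,0],[0,0,0],[0,0,0],[0,0,0],[0,0,0]], delta_rot=[[0,0,0.4],[0,0,0],[0,0,0],[0,0,0],[0,0,0],[0,0,0],[0,0,0],[0,0,0],[0,0,0],[0,0,0],[0,0,0],[0,0,0],[0,0,0],[0,0,0]], grip=[0.3,0.3,0.3,0.3,0.3,0.3,0.3,0.3,-0.2,-0.2,-0.2,-0.2,-0.2,-0.2], squeeze=30)

```text
clock: 57.5
tool_pos: [0.4435, -0.3805, 0.0917]
eef_rot: [0.878, -0.479, 0.001, 0.0]
contact_force: [-0.1, 0.2, 6.6]
opening: 0.496
finger_force: 30.0
```

```bash
python3 - <<'E'
from h import *
s=r.get_state(); x,y,z=s['tool_pos']; print(z-.045,s['opening'])
q=bayp(.02,.072,0)[:2]
plan([(x,y,.15,-57,-.2,30),(*q,.15,-5.75,-.2,45)])
E
```

```text
0.04668392345252384 0.49586991145936316
16
[[0,0,-0.0258],[0.0001,0,-0.0259],[0,0,-0.0258],[0,0,-0.0258],[-0.029,-0.0318,0],[-0.0266,-0.0338,0],[-0.024,-0.0357,0.0001],[-0.0213,-0.0374,0],[-0.0184,-0.0389,0],[-0.0156,-0.0402,0],[-0.0124,-0.0412,0],[-0.0094,-0.042,0],[-0.0061,-0.0426,0.0001],[-0.0031,-0.0429,0],[0.0002,-0.043,0],[0.0034,-0.0429,0]]
[[0,0,0],[0,0,-0.1],[0,-0.1,0],[0,0,-0.1],[0,0,-4.3],[0,0,-4.2],[0,0,-4.3],[0,0,-4.3],[0,0,-4.2],[0,0,-4.3],[0,0,-4.3],[0,0,-4.3],[0,0,-4.2],[0,0,-4.3],[0,0,-4.3],[0,0,-4.2]]
[-0.2,-0.2,-0.2,-0.2,-0.2,-0.2,-0.2,-0.2,-0.2,-0.2,-0.2,-0.2,-0.2,-0.2,-0.2,-0.2]
```

Emit:
play_rows(translation=[[0,0,-0.02],[0,0,-0.03],[0,0,-0.035],[0,0,-0.04],[-0.029,-0.032,0],[-0.027,-0.034,0],[-0.024,-0.036,0],[-0.021,-0.037,0],[-0.018,-0.039,0],[-0.016,-0.04,0],[-0.012,-0.041,0],[-0.009,-0.042,0],[-0.006,-0.043,0],[-0.003,-0.043,0],[0,-0.043,0],[0.003,-0.043,0],[0,0,0],[0,0,0],[0,0,0]], delta_rot=[[0,0,0],[0,0,0],[0,0,0],[0,0,0],[0,0,-4.3],[0,0,-4.3],[0,0,-4.3],[0,0,-4.3],[0,0,-4.3],[0,0,-4.3],[0,0,-4.3],[0,0,-4.3],[0,0,-4.3],[0,0,-4.3],[0,0,-4.2],[0,0,-4.3],[0,0,0],[0,0,0],[0,0,0]], grip=[-0.2,-0.2,-0.2,-0.2,-0.2,-0.2,-0.2,-0.2,-0.2,-0.2,-0.2,-0.2,-0.2,-0.2,-0.2,-0.2,-0.2,-0.2,-0.2])

```text
clock: 59.88
tool_pos: [0.5733, 0.1181, 0.2162]
eef_rot: [0.999, -0.051, -0.0, 0.001]
contact_force: [-0.5, 0.1, -2.5]
opening: 0.496
finger_force: 30.0
```

```bash
python3 - <<'E'
from h import *
s=r.get_state(); print(s['opening'],R.from_quat(s['eef_rot']).as_euler('xyz',degrees=True),inbay(s['tool_pos']))
q=bayp(.02,.072,0)[:2]
plan([(*q,.16,-5.75,-.2,40),(*q,.078,-5.75,-.2,15)])
E
```

```text
0.49646697435430837 [ 1.79916621e+02  1.16929678e-02 -5.81879378e+00] [0.0204 0.0708]
7
[[-0.0004,-0.0013,0.0112],[0,0,0.0137],[0,0,0.0136],[0,0,0.0137],[0,0,0.0136],[0,0.0001,0.0137],[0.0001,0,0.0137]]
[[0.1,0,-0.1],[0,0,0],[0,0,0],[0,0,0],[0,0,0],[0,0,0],[0,0,0]]
[-0.2,-0.2,-0.2,-0.2,-0.2,-0.2,-0.2]
```

Emit:
play_rows(translation=[[0,-0.001,0.02],[0,0,0.02],[0,0,0.018],[0,0,0.015],[0,0,0.012],[0,0,0.006],[0,0,0.002],[0,0,0],[0,0,0],[0,0,0],[0,0,0],[0,0,0],[-0.02,0,0],[-0.02,0,0],[0,0,0],[0,0,0],[0,0,0],[0,0,0],[0,0,0],[0,0,0]], delta_rot=[[0,0,0],[0,0,0],[0,0,0],[0,0,0],[0,0,0],[0,0,0],[0,0,0],[0,0,0],[0,0,0],[0,0,0],[0,0,0],[0,0,0],[0,0,0],[0,0,0],[0,0,0],[0,0,0],[0,0,0],[0,0,0],[0,0,0],[0,0,0]], grip=[-0.2,-0.2,-0.2,-0.2,-0.2,-0.2,-0.2,-0.2,-0.2,0.27,0.27,0.27,0.27,0.27,0.27,-0.2,-0.2,-0.2,-0.2,-0.2], squeeze=20)

```text
clock: 62.38
tool_pos: [0.5349, 0.1247, 0.1231]
eef_rot: [0.999, -0.05, 0.001, -0.0]
contact_force: [3.2, 0.1, 0.4]
opening: 0.499
finger_force: 20.0
```

```bash
python3 - <<'E'
from h import *
s=r.get_state(); print(s['opening'],s['contact_force'],s['tool_pos'],inbay(s['tool_pos']))
im=snap('side','s15'); cv2.imwrite('pics/s15c.png',cv2.resize(im[200:340,200:380],None,fx=4,fy=4,interpolation=cv2.INTER_CUBIC))
E
```

```text
0.4990779790627357 [3.18555428 0.07328309 0.41103627] [0.53486096 0.1246748  0.12306903] [-0.0186  0.0735]
```

View pics/s15c.png

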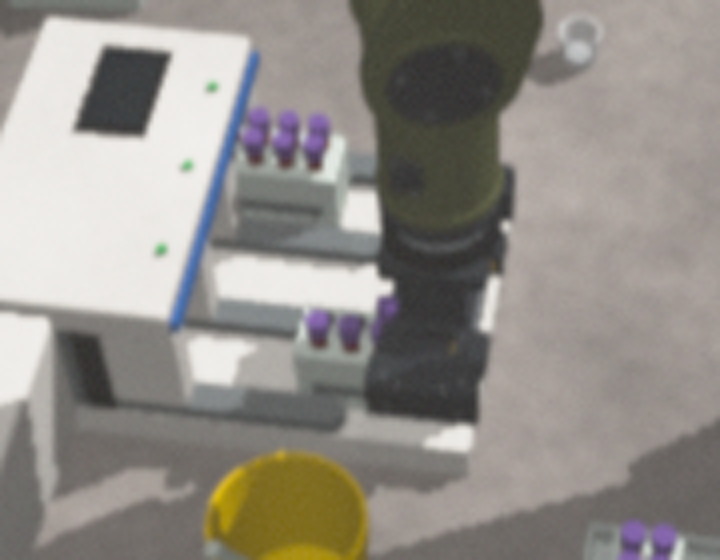

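Emit:
play_rows(translation=[[0.01,0,0],[0.015,0,0],[0.015,0,0],[0.015,0,0],[0.015,0,0],[0.015,0,0],[0.015,0,0],[0.008,0,0],[0.004,0,0],[0,0,0],[0,0,0]], delta_rot=[[0,0,0],[0,0,0],[0,0,0],[0,0,0],[0,0,0],[0,0,0],[0,0,0],[0,0,0],[0,0,0],[0,0,0],[0,0,0]], grip=[-0.2,-0.2,-0.2,-0.2,-0.2,-0.2,-0.2,-0.2,-0.2,-0.2,-0.2], squeeze=15)

```text
clock: 63.8
tool_pos: [0.64, 0.1138, 0.1226]
eef_rot: [0.999, -0.049, -0.007, 0.001]
contact_force: [-10.1, -0.4, 12.1]
opening: 0.499
finger_force: 15.0
```

```bash
python3 - <<'E'
from h import *
s=r.get_state(); print(s['opening'],s['contact_force'],inbay(s['tool_pos']))
E
```

```text
0.4990156857992249 [-10.14026347  -0.43048231  12.09825058] [0.0871 0.0732]
```

Emit:
play_rows(translation=[[0,0,0],[0,0,0],[0,0,0],[0,0,0],[0,0,-0.03],[0,0,-0.04],[-0.03,0,0],[-0.03,0,0],[0,0,0],[0,0,0]], delta_rot=[[0,0,0],[0,0,0],[0,0,0],[0,0,0],[0,0,0],[0,0,0],[0,0,0],[0,0,0],[0,0,0],[0,0,0]], grip=[0.27,0.27,0.27,0.27,0.27,0.27,0.27,-1,-1,-1])

```text
clock: 65.05
tool_pos: [0.5867, 0.1196, 0.1931]
eef_rot: [0.999, -0.05, 0.001, -0.0]
contact_force: [0.8, 0.8, 0.4]
opening: 0.319
finger_force: 0.0
```

```bash
python3 - <<'E'
from h import *
s=r.get_state(); print(s['opening'],s['contact_force'],inbay(s['tool_pos']))
a=bayp(.04,.072,0)[:2]
plan([(*a,.14,-5.75,-1,40),(*a,.072,-5.75,-1,27)])
E
```

```text
0.31853646877922936 [0.83312214 0.75886775 0.36352002] [0.0335 0.0737]
4
[[0.0065,0.0017,0.0081],[0,0,0.0227],[0,0,0.0226],[0,0,0.0227]]
[[0,-0.1,0.1],[0,0,0],[0,0,0],[0,0,0]]
[-1,-1,-1,-1]
```

Emit:
play_rows(translation=[[0.006,0.002,0],[0,0,0],[0,0,0],[0,0,0.02],[0,0,0.025],[0,0,0.025],[0,0,0.006],[0,0,0],[0.008,0,0],[0.006,0,0],[0.004,0,0],[0.004,0,0],[0.004,0,0],[0,0,0]], delta_rot=[[0,0,0],[0,0,0],[0,0,0],[0,0,0],[0,0,0],[0,0,0],[0,0,0],[0,0,0],[0,0,0],[0,0,0],[0,0,0],[0,0,0],[0,0,0],[0,0,0]], grip=[-1,-1,-1,-1,-1,-1,-1,-1,-1,-1,-1,-1,-1,-1])

```text
clock: 66.8
tool_pos: [0.618, 0.1144, 0.1168]
eef_rot: [0.999, -0.05, 0.001, 0.0]
contact_force: [-0.9, -0.9, 0.7]
opening: 0.006
finger_force: 0.7
```

```bash
python3 - <<'E'
from h import *
s=r.get_state(); print(s['opening'],s['contact_force'],inbay(s['tool_pos']))
E
```

```text
0.005690449461503188 [-0.87673962 -0.94735219  0.74571567] [0.0651 0.0716]
```

Emit:
play_rows(translation=[[0.002,0,0],[0.002,0,0],[0.002,0,0],[0,0,0]], delta_rot=[[0,0,0],[0,0,0],[0,0,0],[0,0,0]], grip=[-1,-1,-1,-1])

```text
clock: 67.3
tool_pos: [0.6241, 0.1138, 0.1168]
eef_rot: [0.999, -0.05, 0.001, -0.0]
contact_force: [-0.7, 0.5, 0.0]
opening: 0.005
finger_force: 0.4
```

Emit:
play_rows(translation=[[0.002,0,0],[0,0,0]], delta_rot=[[0,0,0],[0,0,0]], grip=[-1,-1])

```text
clock: 67.55
tool_pos: [0.6245, 0.1138, 0.1168]
eef_rot: [0.999, -0.049, -0.001, 0.0]
contact_force: [-4.7, 0.0, 3.6]
opening: 0.0
finger_force: 2.4
```

Emit:
play_rows(translation=[[0.002,0,0],[0,0,0]], delta_rot=[[0,0,0],[0,0,0]], grip=[-1,-1])

```text
clock: 67.8
tool_pos: [0.6247, 0.1138, 0.1168]
eef_rot: [0.999, -0.049, -0.003, 0.0]
contact_force: [-9.0, 0.3, 7.9]
opening: 0.007
finger_force: 4.5
```

```bash
python3 - <<'E'
from h import *
s=r.get_state(); print(s['opening'],s['contact_force'],inbay(s['tool_pos']))
E
```

```text
0.00652338839152355 [-8.96698174  0.28134828  7.85680658] [0.0719 0.0716]
```

Emit:
play_rows(translation=[[-0.01,0,0],[-0.03,0,0],[-0.03,0,-0.03],[0,0,-0.04],[0,0,-0.05],[-0.05,0.01,-0.03],[-0.05,0.02,0],[0,0.05,0],[0,0.05,0],[0,0.05,0],[0,0.05,0],[0,0.05,0],[0,0.05,0],[0,0,0],[0,0,0]], delta_rot=[[0,0,0],[0,0,0],[0,0,0],[0,0,0],[0,0,0],[0,0,0],[0,0,0],[0,0,0],[0,0,0],[0,0,0],[0,0,0],[0,0,0],[0,0,0],[0,0,0],[0,0,0]], grip=[-1,-1,-1,-1,-1,-1,-1,-1,-1,-1,-1,-1,-1,-1,-1])

```text
clock: 69.68
tool_pos: [0.4261, -0.1979, 0.267]
eef_rot: [0.999, -0.05, 0.001, 0.0]
contact_force: [0.4, 0.5, -0.7]
opening: 0.004
finger_force: 0.0
```

```bash
python3 - <<'E'
from h import *
snap('side','s16'); im=snap('top','t16')
for n in('new1','done1','stick','tub','cup1','reagent','mouse'): print(n,[(c,[(np.round(d['point'],3).tolist(),round(d['confidence'],2)) for d in r.look_for(c,n)]) for c in('top','side')])
E
```

```text
new1 [('top', [([0.65, -0.039, 0.084], 0.82), ([0.665, 0.109, 0.082], 0.66)]), ('side', [([0.666, 0.127, 0.084], 0.73), ([0.65, -0.019, 0.086], 0.61)])]
done1 [('top', [([0.406, 0.301, 0.061], 0.74), ([0.324, 0.305, 0.058], 0.71), ([0.801, 0.15, 0.138], 0.41), ([0.628, 0.277, 0.046], 0.31)]), ('side', [([0.408, 0.329, 0.062], 0.74)])]
stick [('top', []), ('side', [([0.644, 0.3, 0.098], 0.65)])]
tub [('top', [([0.632, 0.28, 0.05], 0.84)]), ('side', [([0.626, 0.25, 0.064], 0.84)])]
cup1 [('top', [([0.466, 0.591, 0.02], 0.65)]), ('side', [([0.45, -0.214, 0.021], 0.7), ([0.467, 0.582, 0.023], 0.44), ([0.804, 0.166, 0.138], 0.37)])]
reagent [('top', [([0.627, -0.478, 0.093], 0.57), ([0.412, 0.498, 0.078], 0.43)]), ('side', [([0.636, -0.466, 0.082], 0.62)])]
mouse [('top', [([0.444, -0.549, 0.03], 0.94), ([0.627, 0.276, 0.044], 0.68)]), ('side', [([0.477, -0.54, 0.021], 0.69)])]
```

View pics/s16.png

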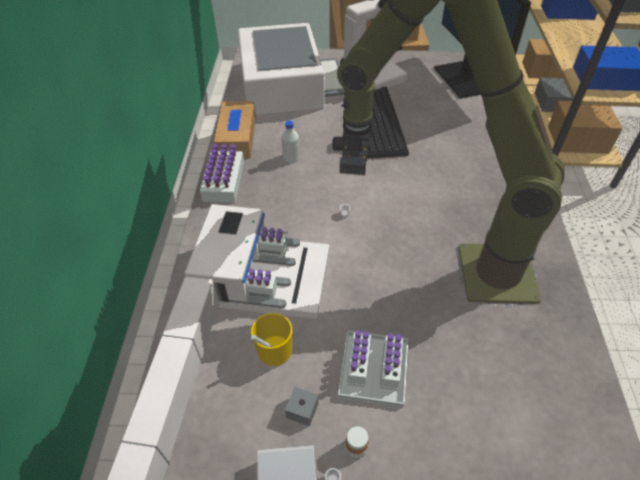

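Both new racks stand home in the left (262,285) and right (272,240) lanes. The finished racks are in the tray (360,355; 393,358), the stick leans in the tub (262,342), and the other things have not moved. I'm handing in.

```bash
python3 -c "
from plant import r
print(r.finish_job())"
```

```text
the job is handed in; nothing more can be done
None
```

The job is handed in at about 70 s of the 210 s, with no verdict returned: both finished racks are in the tray, the window was wiped left to right, the stick is in the tub, and both waiting racks were pushed to the stops in the left and right lanes.

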